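Set primed cabinet feet out to dry and start the fan

TASK

Stand all the white-primed cabinet feet from the bench upright on the crowded plywood drying board, each wholly on the board and with about 10 mm or more of clear air between it and every other thing standing there, without shifting the jars, tins, tape or cartons. Then tilt the desk fan's head so that it blows 30 degrees downward and stays there when let go, and only after that switch it on by throwing its toggle lever fully over.

Things in the scene. Friction and masses are not known exactly. Their poses are not given: they have to be found in the camera images.
- board: thin plywood drying board lying fixed on the bench, 260 mm (its x) by 380 mm (its y), 6 mm thick; origin at the centre of its underside, z up
- foot0_c (a point): white-primed turned wooden cabinet foot: upright round block 56 mm in diameter, 60 mm tall, about 0.2 kg, with a heavy 10 mm steel glide plate underneath; this point is its centre, half-way up (30 mm above its underside), z along its axis, up. Three or four such feet are present; an absent one reads None
- foot1_c (a point): white-primed turned wooden cabinet foot: upright round block 56 mm in diameter, 60 mm tall, about 0.2 kg, with a heavy 10 mm steel glide plate underneath; this point is its centre, half-way up (30 mm above its underside), z along its axis, up. Three or four such feet are present; an absent one reads None
- foot2_c (a point): white-primed turned wooden cabinet foot: upright round block 56 mm in diameter, 60 mm tall, about 0.2 kg, with a heavy 10 mm steel glide plate underneath; this point is its centre, half-way up (30 mm above its underside), z along its axis, up. Three or four such feet are present; an absent one reads None
- foot3_c (a point): white-primed turned wooden cabinet foot: upright round block 56 mm in diameter, 60 mm tall, about 0.2 kg, with a heavy 10 mm steel glide plate underneath; this point is its centre, half-way up (30 mm above its underside), z along its axis, up. Three or four such feet are present; an absent one reads None
- jar_a: glass jar of screws with a plastic lid, 68 mm in diameter, 75 mm tall, stands on the board, not to be moved; origin at the centre of its underside. Of the five round things on the board one may be absent (None)
- tin_a: large round tin, 78 mm in diameter, 80 mm tall, stands on the board, not to be moved; origin at the centre of its underside; may be absent
- tape: roll of tape lying flat, 88 mm in diameter, 48 mm tall, on the board, not to be moved; origin at the centre of its underside; may be absent
- tin_b: small round tin, 64 mm in diameter, 70 mm tall, stands on the board, not to be moved; origin at the centre of its underside; may be absent
- jar_b: squat glass jar with a metal lid, 72 mm in diameter, 70 mm tall, stands on the board, not to be moved; origin at the centre of its underside; may be absent
- carton_a: carton of screws on the bench among the feet, 75 mm (its x) by 50 mm (its y), 45 mm tall, not to be moved; origin at the centre of its underside
- carton_b: carton of screws on the bench, 90 mm (its x) by 50 mm (its y), 40 mm tall, not to be moved; origin at the centre of its underside
- fan: fixed foot of the desk fan; origin at the centre of its underside on the bench, z up, -x is the way the fan blows (towards the board). The fan's head is a round wire guard 176 mm in diameter and 60 mm deep, held in a U yoke (210 mm wide along y); it tilts about a level axis along y, 150 mm above this origin. Top of the tab when level: 290 mm above the bench
- fan_head (a joint): tilt of the fan's head, rad: 0 = blowing level, positive = blowing downward (the top of the guard leans towards -x of the fan), range -0.7 to 0.9. A friction hinge of about 0.25 N m: it stays where it is left
- fan_tab (a point): point on the fan head's tab, an upright black lug on top of the guard, 14 mm wide (along the hinge axis), 30 mm deep, standing 50 mm out of the guard; this point lies on the tab's centre line 117 mm from the hinge axis, 21 mm below the tab's end; its z points out along the tab, its y along the hinge axis
- switch_base: the fan's toggle switch: a grey box fixed on the bench, 70 mm (x) by 50 mm (y), 25 mm tall; origin at the centre of its underside, z up
- switch (a joint): angle of the toggle lever, rad: 0 = off, leaning to -x of its box, 1.0 = on, leaning to +x; it pivots 22 mm above the box's underside and stays where it is left (friction about 0.06 N m)
- switch_tip (a point): centre of the ball, 26 mm in diameter, at the end of the switch's lever, 60 mm from the pivot
Not all that is in view belongs to the job. Leave any pink look-alike of the part that bears foot0_c alone.

How it is judged:
By the outcome, as a careful person would: the job done as asked, in the order asked, and still so for the second after the job is handed in, with the robot touching nothing.
Of jar_a, tin_a, tape, tin_b, jar_b only 4 to 5 are there at a start; the rules pass over those that are not, and their reading is None.
Of foot0, foot1, foot2, foot3 only 3 to 4 are there at a start; the rules pass over those that are not, and their reading is None.
At some moment in a run one of foot0, foot1, foot2, foot3 may be knocked a few centimetres aside while the robot is not near it.
It also fails if it takes over 210 s, if anything falls off the work surface, if the arm or the gripper's body presses on something with over 40 N, if the wrist force passes 120 N, or if a joint passes its speed limit or range.

ROBOT

A 6-joint arm with a two-finger parallel gripper is mounted at the origin on the work surface. World frame = base frame: x ahead of the robot, y to its left, z up, the work surface at z = 0. Lengths are in m, angles in rad, forces in N, time in s.
With the tool pointing down it reaches from about 0.25 to 0.775 m from the base axis. Payload 4 kg.
Tool frame: the origin (TCP) lies midway between the tips of the shut fingers; the grasp point (between the pads) lies ctrl.grip_point_offset behind it (ctrl.grip_point_offset is the distance from the TCP to the grasp point, in m); z points along the fingers, y is the line along which they close (so a half turn about z gives the same grasp; the last joint's range is limited). The gripper opens to 85 mm and grips with 20 to 120 N. Pads are 22 mm wide; open, the fingers measure 114 mm over their backs; the gripper's body (76 mm by 85 mm) begins 54 mm behind the grasp point. The pads swing forward as they close: fully open they stand 13 mm farther back than shut.
Start: joints at [1.038, 0.087, 1.371, -0, 1.684, -0.103], TCP at [0.229, 0.5, 0.231] pointing down, gripper open.
Joint ranges: [-3.1, 3.1], [-0.76, 2.03], [0.27, 2.55], [-1.08, 4.22], [0.17, 2.65], [-2.57, 2.57]. Speed limits (rad/s): [2.79, 2.79, 3.14, 3.14, 3.14, 3.14].

INTERFACE

Orientations are given as a rotation vector (axis times angle).
In Python, from station import ctrl, eyes gives the robot as it stands. The module is installed in compiled form; this text tells all that it offers.
- The arm moves only by the shell command python3 -m handwheel 'ROWS' [FORCE]. ROWS is JSON, a list of rows, each a list of 7 numbers: the turn, a rotation vector about the tool's x, y, z in degrees, then the shift along the tool's x, y, z in mm, then the opening, from -1 (shut) to 1 (fully open). In form: [[wx, wy, wz, tx, ty, tz, gripper], ...]. A call has 1 to 5 rows; each row shifts and turns the commanded pose from where the row before left it, along the tool's axes as they then stand; what a row does not reach is not made up. A row lasts 1/10 s, in which the tool goes at most 50 mm and 8.59 degrees, less where a joint would pass 70% of its speed; a pose out of reach is approached as far as the arm can. A call is refused whole if a number of a shift passes 50 or a number of a turn 8.59, either way. A call with a gripper value outside its range is refused whole. The fingers move at their own pace and stop on an object; FORCE is the grip in N (left out, the last holds). Time passes only in rows, so rows that do not move let the fingers close. It gives the time, the measured TCP pose, the force, the opening and the grip force at its end, in the units of the state.
- ctrl.sense(): the state, without advancing time (a new reading comes with each control period).
- eyes.get_image(name): name is "scene" or "top" or "wrist"; returns the picture (384x512x3 uint8, red, green, blue); there is no depth.
- eyes.calibration(name): a dict with "mtx" (3x3 intrinsics, pixels), "rvec" (rotation vector, rad) and "tvec" (3), from world to camera coordinates, as OpenCV has them; the wrist camera has in their place "tool_from_camera" (4x4, takes a point from camera to tool coordinates, whose origin is the TCP and whose axes are the flange's). Camera axes: x right, y down, z forward; pixel columns grow to the right and rows downward; lengths in m; the calibration is good to about 2 mm. A picture is of the moment at which its call begins: read the wrist's pose just before it. calibration takes no time and is no camera call.
- ctrl.sign_off(): hands the job in; it is judged then, once.
The state is a dict: "time_s": time; "joint_pos": joint angles; "qvel": joint speeds; "joint_efforts": joint torques, N m; "eef_pos": TCP position; "eef_rot": TCP orientation; "ft_force": force on the tool from outside, world axes, zero at the start; "wrist_torque": the same for the moment, N m; "gripper_width": opening from 0.0 (shut) to 1.0 (fully open); "gripper_force": force on a finger pad.
Only numpy, scipy, OpenCV 4.12 (cv2) and the standard library are available. Lean on these libraries where they do the work, as an engineer would, in place of code of your own. Each camera call takes 0.05 s, during which the arm holds its last target. There are 200 camera calls.

## Working session

There is one attempt and no reset: what is moved stays moved. The work goes in short steps, Python scripts to look and compute and a shell command to move; the robot and the scene stay as the last step left them, time stands still between calls to the robot, and variables do not carry over. Pictures are saved under pics/ and viewed, at most 14 in all, crops included, and the job is handed in when it is done.

```bash
mkdir -p pics; cat > h.py <<'E'
import numpy as np, cv2
from station import ctrl, eyes
from scipy.spatial.transform import Rotation as R
def grab(n,f):
    im=eyes.get_image(n); cv2.imwrite('pics/'+f,im[:,:,::-1]); return im
def ray(n,px,z):
    c=eyes.calibration(n); K=np.array(c['mtx'])
    if n=='wrist':
        s=ctrl.sense(); T=np.array(c['tool_from_camera']); Rt=R.from_rotvec(s['eef_rot']).as_matrix()
        Rw=Rt@T[:3,:3]; o=Rt@T[:3,3]+np.array(s['eef_pos'])
    else:
        Rc=cv2.Rodrigues(np.array(c['rvec'],float))[0]; Rw=Rc.T; o=-Rc.T@np.array(c['tvec']).ravel()
    px=np.atleast_2d(px).astype(float)
    d=np.c_[px,np.ones(len(px))]@np.linalg.inv(K).T@Rw.T
    return o+d*((z-o[2])/d[:,2])[:,None]
def proj(n,P):
    c=eyes.calibration(n)
    return cv2.projectPoints(np.atleast_2d(P).astype(float),np.array(c['rvec'],float),np.array(c['tvec'],float),np.array(c['mtx']),None)[0][:,0]
E
python3 - <<'E'
from h import *
a=grab('top','top0.png');b=grab('scene','scene0.png')
cv2.imwrite('pics/both0.png',cv2.resize(np.vstack([a])[:,:,::-1],(800,600)))
s=ctrl.sense();print(s,ctrl.grip_point_offset)
for n in('top','scene'):
    c=eyes.calibration(n);Rc=cv2.Rodrigues(np.array(c['rvec'],float))[0];print(n,-Rc.T@np.array(c['tvec']).ravel(),Rc.round(2).tolist(),c['mtx'])
print(eyes.calibration('wrist'))
E
```

```text
{'time_s': 0.1, 'joint_pos': array([ 1.03789258e+00,  8.79432668e-02,  1.37210826e+00,  2.27967750e-05,
        1.68360749e+00, -1.03116970e-01]), 'qvel': array([-5.31346753e-05, -1.38603038e-03, -5.35880793e-03,  9.76009101e-04,
        2.12715707e-03, -2.08748374e-04]), 'joint_efforts': array([ 1.71512849e-03, -3.53017151e+01, -3.14217246e+01, -1.27459198e-04,
        8.00061563e-03, -5.76159408e-06]), 'eef_pos': array([0.22895111, 0.49959213, 0.23021959]), 'eef_rot': array([-0.66977691, -3.06868042,  0.0030713 ]), 'ft_force': array([ 0.98388417,  0.18953657, -0.53792495]), 'wrist_torque': array([ 0.05085127, -0.02802934,  0.04601871]), 'gripper_force': 0.0, 'gripper_width': 0.9987912404827044} 0.0187
top [ 0.27787567 -0.04677202  1.61485373] [[0.02, -1.0, 0.02], [-0.98, -0.02, -0.18], [0.18, -0.02, -0.98]] [[462.88896297   0.         262.71581434]
 [  0.         462.88896297 185.73159166]
 [  0.           0.           1.        ]]
scene [1.20214145 0.58362654 1.03165459] [[-0.7, 0.71, -0.01], [0.5, 0.48, -0.72], [-0.51, -0.51, -0.69]] [[431.36983727   0.         263.32773966]
 [  0.         431.36983727 185.50253723]
 [  0.           0.           1.        ]]
{'mtx': array([[291.51365318,   0.        , 258.63169822],
       [  0.        , 291.51365318, 190.72244505],
       [  0.        ,   0.        ,   1.        ]]), 'tool_from_camera': array([[-1.89234617e-04, -9.50239901e-01, -3.11519010e-01,
         7.99362843e-02],
       [ 9.99999900e-01, -5.34218510e-05, -4.44502644e-04,
         1.51871240e-03],
       [ 4.05742227e-04, -3.11519063e-01,  9.50239816e-01,
        -1.42032820e-01],
       [ 0.00000000e+00,  0.00000000e+00,  0.00000000e+00,
         1.00000000e+00]])}
```

View pics/both0.png

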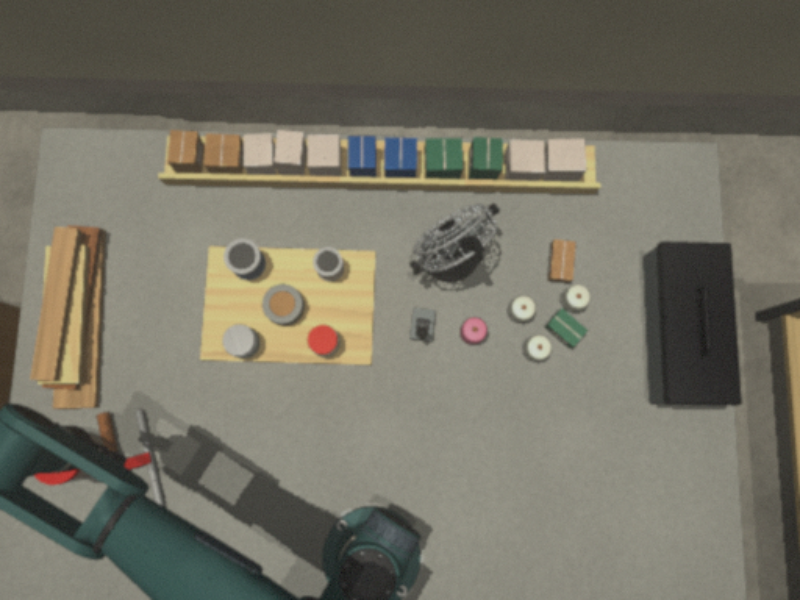

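View pics/scene0.png

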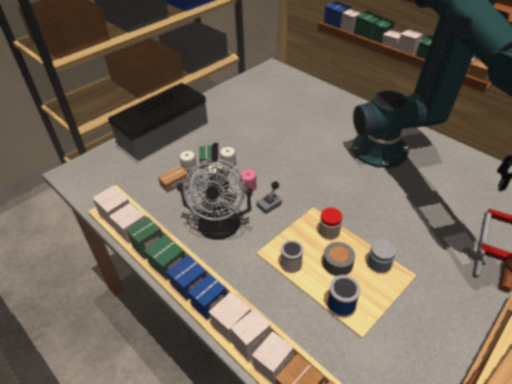

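Top view (800 px frame): white feet candidates are at (523,308), (577,297) and (539,347). The look-alike is the pink one at (475,330). The pale cartons on the rack, (260,150) and beyond, are off-task. I choose the three white rounds, and the crop below checks them.

```bash
python3 - <<'E'
from h import *
im=cv2.imread('pics/top0.png')
c=im[125:245,120:395]; cv2.imwrite('pics/crop0.png',cv2.resize(c,None,fx=2.9,fy=2.9,interpolation=cv2.INTER_CUBIC))
hsv=cv2.cvtColor(im,cv2.COLOR_BGR2HSV); print(hsv[197,330],hsv[197,350],hsv[120+70,369],hsv[222,340])
def blobs(m,lo,z,tag):
    n,l,st,ce=cv2.connectedComponentsWithStats(m.astype(np.uint8))
    for i in range(1,n):
        if st[i,4]>lo and 150<ce[i,1]<250: print(tag,ce[i].round(1),st[i],ray('top',ce[i],z)[0].round(4))
H,S,V=[hsv[:,:,i].astype(int) for i in range(3)]
blobs((V>175)&(S<60),30,.06,'white')
m=((S>70)&(H>15)&(H<32)&(V>100)).astype(np.uint8)
cs,_=cv2.findContours(m,cv2.RETR_EXTERNAL,cv2.CHAIN_APPROX_NONE)
for q in cs:
    if cv2.contourArea(q)>4000:
        r=cv2.minAreaRect(q);b=cv2.boxPoints(r);print(r,ray('top',b,.006).round(4).tolist(),ray('top',[r[0]],.006).round(4))
E
```

```text
[ 42  16 211] [ 28  22 142] [ 17  56 172] [ 45  12 211]
white [369.6 189.2] [363 182  14  15 146] [ 0.5605 -0.4379  0.06  ]
white [334.7 196.3] [328 190  14  14 150] [ 0.5332 -0.3174  0.06  ]
white [151.7 217.5] [142 208  20  19 250] [0.4485 0.2997 0.06  ]
white [344.7 221.6] [338 215  14  14 150] [ 0.4474 -0.3506  0.06  ]
((183.82040405273438, 195.08677673339844), (109.8095703125, 73.22688293457031), 1.7623909711837769) [[0.4094, 0.3911, 0.006], [0.6693, 0.4014, 0.006], [0.6656, 0.0112, 0.006], [0.405, 0.0121, 0.006]] [[0.5354 0.2042 0.006 ]]
```

View pics/crop0.png

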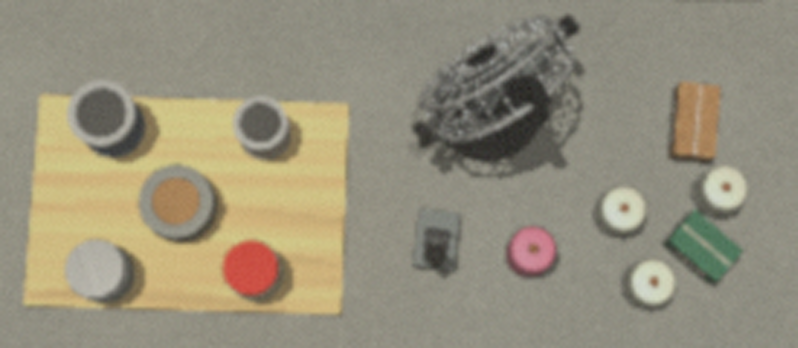

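The crop confirms three white feet, at crop pixels (623,210), (725,189) and (652,283). The pink one is at (532,250), with the switch at (437,240), the cartons at (695,120) and (703,246), and five round items on the board. The fan's hinge knobs are near (568,25) and (425,133).

```bash
python3 - <<'E'
from h import *
cv=lambda p:np.array(p,float)/2.9+[119.7,124.7]
w=lambda p,z:ray('top',cv(p),z)[0]
cor=np.array([w(p,.006)[:2] for p in [(40,95),(349,102),(341,314),(25,305)]]);print('corners',cor.round(3).tolist(),cor.mean(0))
obs={'tin_a':((103,115),.086,.039),'tin_b':((262,124),.076,.032),'tape':((177,201),.054,.044),'jar_b':((97,268),.076,.036),'jar_a':((251,268),.081,.034)}
O=[]
for k,(p,z,r) in obs.items():
    q=w(p,z);O.append((q[0],q[1],r,z));print(k,q.round(3))
O=np.array(O)
for k,p,z in [('carA',(695,120),.04),('green',(703,246),.045),('pink',(532,250),.06),('sw',(437,240),.02),('k1',(568,25),.15),('k2',(425,133),.15)]:print(k,w(p,z).round(3))
c=cor.mean(0); u=cor[0]-cor[3];th=np.arctan2(u[1],u[0]);v=cor[3]-cor[2];th2=np.arctan2(-v[0],v[1]);print('th',th,th2);t=(th+th2)/2
Rm=np.array([[np.cos(t),-np.sin(t)],[np.sin(t),np.cos(t)]])
g=[]
for a in np.arange(-.13+.03,.1001,.004):
  for b in np.arange(-.19+.03,.1601,.004):
    p=c+Rm@[a,b]; e=min(.13-abs(a),.19-abs(b))-.028
    cl=min(np.hypot(O[:,0]-p[0],O[:,1]-p[1])-O[:,2]-.028)
    if cl>.013: g.append((cl,e,*p))
g=np.array(g);
import itertools
# local: print coarse candidates
for x in sorted(g.tolist(),key=lambda x:-min(x[0],x[1]+.012)):
    if 'L' not in dir(): L=[]
    if all(np.hypot(x[2]-q[2],x[3]-q[3])>.03 for q in L): L.append(x)
print(np.round(L[:14],3))
E
```

```text
corners [[0.667, 0.389], [0.667, 0.01], [0.406, 0.013], [0.41, 0.389]] [0.53753563 0.20051554]
tin_a [0.626 0.293 0.086]
tin_b [0.621 0.109 0.076]
tape [0.531 0.207 0.054]
jar_b [0.448 0.291 0.076]
jar_a [0.451 0.115 0.081]
carA [ 0.646 -0.409  0.04 ]
green [ 0.492 -0.414  0.045]
pink [ 0.481 -0.21   0.06 ]
sw [ 0.496 -0.1    0.02 ]
k1 [ 0.727 -0.241  0.15 ]
k2 [ 0.598 -0.08   0.15 ]
th -0.0011855895296600757 -0.00929237476809902
[[0.035 0.026 0.537 0.065]
 [0.035 0.022 0.534 0.341]
 [0.025 0.058 0.537 0.097]
 [0.024 0.054 0.534 0.309]
 [0.023 0.014 0.625 0.192]
 [0.023 0.014 0.509 0.053]
 [0.023 0.01  0.565 0.048]
 [0.021 0.01  0.506 0.353]
 [0.02  0.01  0.562 0.352]
 [0.018 0.006 0.442 0.197]
 [0.015 0.002 0.473 0.041]
 [0.013 0.002 0.597 0.04 ]
 [0.013 0.002 0.437 0.041]]
```

```bash
python3 -m handwheel '[[0,0,-8.2,0,0,0,1],[0,0,-8.2,0,0,0,1],[0,0,-8.2,0,0,0,1],[0,0,0,-20,-40,0,1],[0,0,0,-20,-40,0,1]]'
python3 -m handwheel '[[0,0,0,-20,-40,0,1],[0,0,0,-20,-40,0,1],[0,0,0,-20,-40,0,1],[0,0,0,-20,-40,0,1],[0,0,0,-20,-40,0,1]]'
python3 -m handwheel '[[0,0,0,-20,-40,0,1],[0,0,0,-20,-40,0,1],[0,0,0,-20,-40,0,1],[0,0,0,-5,-40,0,1],[0,0,0,0,-40,0,1]]'
python3 -m handwheel '[[0,0,0,0,-40,0,1],[0,0,0,0,-40,0,1],[0,0,0,0,-40,0,1],[0,0,0,0,-40,0,1],[0,0,0,0,0,0,1]]'
```

```text
time_s: 0.6
eef_pos: [0.2689, 0.4193, 0.2302]
eef_rot: [0.004, -3.141, 0.003]
ft_force: [1.5, -0.0, 0.3]
gripper_width: 1.0
gripper_force: 0.0
time_s: 1.1
eef_pos: [0.3692, 0.2182, 0.2309]
eef_rot: [-0.0, -3.141, 0.0]
ft_force: [0.3, 0.4, -0.9]
gripper_width: 0.998
gripper_force: 0.0
time_s: 1.6
eef_pos: [0.4341, 0.0181, 0.2306]
eef_rot: [-0.001, -3.14, -0.0]
ft_force: [-0.1, -0.5, 0.3]
gripper_width: 0.998
gripper_force: 0.0
time_s: 2.1
eef_pos: [0.4332, -0.1441, 0.2304]
eef_rot: [-0.011, -3.14, 0.002]
ft_force: [0.4, 0.2, 0.7]
gripper_width: 1.0
gripper_force: 0.0
```

```bash
python3 -m handwheel '[[0,0,0,0,-45,-5,1],[0,0,0,0,-45,-5,1],[0,0,0,0,-45,-5,1],[0,0,0,0,-45,-5,1],[0,0,0,0,-45,0,1]]'
python3 -m handwheel '[[0,0,0,0,0,0,1],[0,0,0,0,0,0,1]]'
cat > feet.py <<'E'
from h import *
def whites(im,z=.06,lo=200,f=None):
    hsv=cv2.cvtColor(im,cv2.COLOR_RGB2HSV);m=((hsv[:,:,2]>165)&(hsv[:,:,1]<60)).astype(np.uint8)
    m=cv2.morphologyEx(m,cv2.MORPH_CLOSE,np.ones((9,9),np.uint8))
    out=[]
    for q in cv2.findContours(m,0,2)[0]:
        if cv2.contourArea(q)>lo:
            e=cv2.fitEllipse(q) if len(q)>5 else None
            out.append((np.round(e[0],1).tolist(),np.round(e[1],1).tolist(),ray('wrist',e[0],z)[0].round(4).tolist()))
    return out
E
python3 - <<'E'
from feet import *
im=grab('wrist','w1.png')
for o in whites(im): print(o)
E
```

```text
time_s: 2.6
eef_pos: [0.4342, -0.3661, 0.2518]
eef_rot: [-0.001, 3.141, -0.0]
ft_force: [0.2, -0.3, -0.0]
gripper_width: 0.998
gripper_force: 0.0
time_s: 2.8
eef_pos: [0.4337, -0.3648, 0.25]
eef_rot: [-0.002, -3.14, -0.004]
ft_force: [-0.3, 1.0, -0.8]
gripper_width: 1.003
gripper_force: 0.0
([200.1, 261.7], [33.0, 37.5], [0.5609, -0.4388, 0.06])
([293.6, 243.1], [33.9, 38.2], [0.5338, -0.3178, 0.06])
([268.3, 179.7], [33.7, 40.8], [0.4498, -0.3509, 0.06])
```

View pics/w1.png

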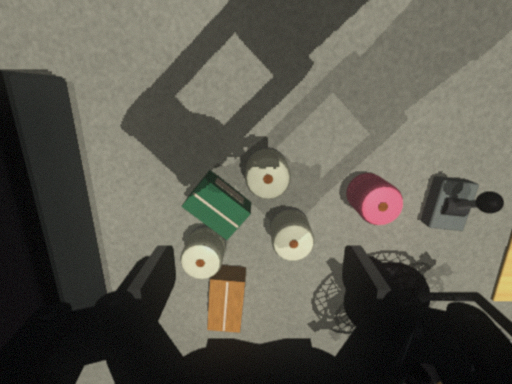

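The view confirms the layout: white feet at (200,262), (294,243) and (268,180). Pink is at (381,205), and the cartons sit between. Nearest neighbours leave room for fingers along y at foot A.

```bash
python3 -m handwheel '[[0,0,0,-42,-25,0,1],[0,0,0,-42,-25,0,1],[0,0,0,-43,-24,0,1],[0,0,0,0,0,45,1],[0,0,0,0,0,45,1]]'
python3 -m handwheel '[[0,0,0,0,0,20,1],[0,0,0,0,0,0,1]]'
python3 - <<'E'
from feet import *
im=grab('wrist','w2.png')
for o in whites(im): print(o)
E
```

```text
time_s: 3.35
eef_pos: [0.5646, -0.4387, 0.1619]
eef_rot: [-0.004, 3.137, -0.005]
ft_force: [-0.3, -0.3, -1.7]
gripper_width: 0.999
gripper_force: 0.0
time_s: 3.55
eef_pos: [0.5597, -0.435, 0.1354]
eef_rot: [0.003, -3.134, -0.012]
ft_force: [-0.0, -0.7, -1.1]
gripper_width: 0.993
gripper_force: 0.0
([260.1, 215.7], [21.7, 50.2], [0.5752, -0.4336, 0.06])
([405.8, 168.5], [58.9, 67.6], [0.5354, -0.3199, 0.06])
([388.9, 50.5], [41.3, 75.9], [0.4516, -0.3448, 0.06])
```

```bash
python3 -m handwheel '[[0,0,0,-1,-2,40,1],[0,0,0,0,0,40,1],[0,0,0,0,0,25,1],[0,0,0,0,0,10,1],[0,0,0,0,0,0,1]]'
python3 -m handwheel '[[0,0,0,0,0,0,-0.1],[0,0,0,0,0,0,-0.1],[0,0,0,0,0,0,-0.1],[0,0,0,0,0,0,-0.1],[0,0,0,0,0,0,-0.1]]' 40
python3 -m handwheel '[[0,0,0,0,0,-30,-0.1],[0,0,0,0,0,-45,-0.1],[0,0,0,0,0,-45,-0.1],[0,0,0,0,0,-40,-0.1],[0,0,0,0,0,-20,-0.1]]'
```

```text
time_s: 4.1
eef_pos: [0.5622, -0.4407, 0.0272]
eef_rot: [-0.0, 3.141, -0.0]
ft_force: [1.0, -0.0, 1.0]
gripper_width: 0.995
gripper_force: 0.0
time_s: 4.6
eef_pos: [0.5634, -0.4424, 0.0301]
eef_rot: [0.001, 3.137, -0.006]
ft_force: [0.9, -0.1, 6.1]
gripper_width: 0.645
gripper_force: 43.4
time_s: 5.1
eef_pos: [0.5627, -0.4421, 0.2123]
eef_rot: [0.001, 3.136, -0.008]
ft_force: [0.8, -0.7, -1.4]
gripper_width: 0.642
gripper_force: 43.3
```

```bash
python3 -m handwheel '[[0,0,0,24,40,0,-0.1],[0,0,0,24,40,0,-0.1],[0,0,0,24,40,0,-0.1],[0,0,0,24,40,0,-0.1],[0,0,0,24,40,0,-0.1]]'
python3 -m handwheel '[[0,0,0,0,40,0,-0.1],[0,0,0,0,40,0,-0.1],[0,0,0,0,40,0,-0.1],[0,0,0,0,40,0,-0.1],[0,0,0,0,40,0,-0.1]]'
python3 -m handwheel '[[0,0,0,-32,32,0,-0.1],[0,0,0,-32,32,0,-0.1],[0,0,0,-32,32,0,-0.1],[0,0,0,0,0,0,-0.1],[0,0,0,0,0,0,-0.1]]'
python3 -m handwheel '[[0,0,0,0,0,40,-0.1],[0,0,0,0,0,40,-0.1],[0,0,0,0,0,0,-0.1],[0,0,0,0,0,0,-0.1]]'
python3 - <<'E'
from h import *
im=grab('wrist','w3.png');grab('top','t3.png')
s=ctrl.sense();print(s['eef_pos'])
E
```

```text
time_s: 5.6
eef_pos: [0.4404, -0.2394, 0.206]
eef_rot: [-0.001, -3.141, -0.001]
ft_force: [0.6, 0.1, -2.3]
gripper_width: 0.646
gripper_force: 43.6
time_s: 6.1
eef_pos: [0.4413, -0.0396, 0.2064]
eef_rot: [0.001, 3.141, 0.0]
ft_force: [0.6, 0.7, -1.8]
gripper_width: 0.647
gripper_force: 43.6
time_s: 6.6
eef_pos: [0.5378, 0.0555, 0.2054]
eef_rot: [0.002, -3.139, 0.001]
ft_force: [0.4, -1.2, -2.2]
gripper_width: 0.645
gripper_force: 43.6
time_s: 7.0
eef_pos: [0.5371, 0.054, 0.1265]
eef_rot: [-0.003, -3.14, 0.0]
ft_force: [0.9, -1.0, -1.6]
gripper_width: 0.642
gripper_force: 43.6
[0.53955531 0.05427338 0.12960304]
```

View pics/w3.png

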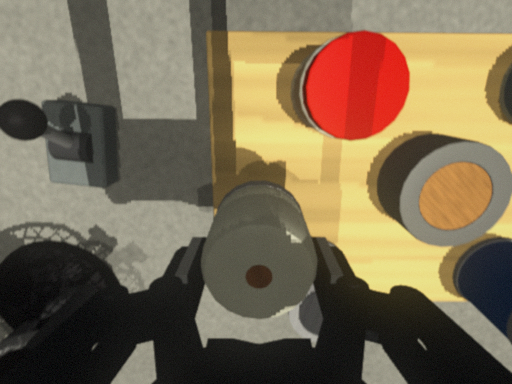

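The foot hangs upright in the fingers at (258,275). The board edge is at column 212, with red jar_a at (355,85), tape (453,195), and the spot clear.

```bash
python3 -m handwheel '[[0,0,0,0,0,40,-0.1],[0,0,0,0,0,35,-0.1],[0,0,0,0,0,14,-0.1],[0,0,0,0,0,4,-0.1],[0,0,0,0,0,0,-0.1]]'
python3 -m handwheel '[[0,0,0,0,0,1,0.3],[0,0,0,0,0,0,0.5],[0,0,0,0,0,0,0.7],[0,0,0,0,0,0,0.7],[0,0,0,0,0,0,0.7]]'
python3 -m handwheel '[[0,0,0,0,0,-30,0.7],[0,0,0,0,0,-50,0.7],[0,0,0,0,0,-50,0.7],[0,0,0,0,0,-40,1],[0,0,0,0,0,0,1]]'
python3 - <<'E'
from feet import *
im=grab('wrist','w4.png');t=grab('top','t4.png')
for o in whites(im,.066): print(o)
E
```

```text
time_s: 7.6
eef_pos: [0.54, 0.0548, 0.0361]
eef_rot: [0.001, 3.137, 0.0]
ft_force: [0.2, -0.1, -2.5]
gripper_width: 0.641
gripper_force: 44.7
time_s: 8.1
eef_pos: [0.5381, 0.0549, 0.0325]
eef_rot: [0.001, 3.141, 0.0]
ft_force: [0.4, -0.6, 0.3]
gripper_width: 0.849
gripper_force: 0.0
time_s: 8.6
eef_pos: [0.5416, 0.0549, 0.2108]
eef_rot: [0.001, 3.126, 0.0]
ft_force: [0.9, -0.8, 1.3]
gripper_width: 1.0
gripper_force: 0.0
([260.7, 183.2], [17.7, 45.5], [0.5434, 0.0582, 0.066])
```

```bash
python3 -m handwheel '[[0,0,0,32,-32,0,1],[0,0,0,32,-32,0,1],[0,0,0,32,-32,0,1],[0,0,0,0,-40,0,1],[0,0,0,0,-40,0,1]]'
python3 -m handwheel '[[0,0,0,0,-40,0,1],[0,0,0,0,-40,0,1],[0,0,0,0,-40,0,1],[0,0,0,0,0,0,1],[0,0,0,0,0,0,1]]'
python3 - <<'E'
from feet import *
im=grab('wrist','w5.png')
for o in whites(im): print(o)
im=cv2.imread('pics/t4.png')
hsv=cv2.cvtColor(im,cv2.COLOR_BGR2HSV);m=((hsv[:,:,2]>175)&(hsv[:,:,1]<60)).astype(np.uint8)
n,l,st,ce=cv2.connectedComponentsWithStats(m)
for i in range(1,n):
    if st[i,4]>60 and 150<ce[i,1]<250: print(ce[i].round(1),st[i],ray('top',ce[i],.06)[0].round(4))
E
```

```text
time_s: 9.2
eef_pos: [0.4398, -0.1216, 0.1999]
eef_rot: [0.0, -3.138, -0.003]
ft_force: [0.2, 1.0, 1.4]
gripper_width: 0.998
gripper_force: 0.0
time_s: 9.7
eef_pos: [0.4408, -0.2409, 0.1997]
eef_rot: [-0.004, -3.138, -0.006]
ft_force: [0.2, -0.1, 0.4]
gripper_width: 1.001
gripper_force: 0.0
([189.9, 260.0], [37.7, 44.5], [0.534, -0.3144, 0.06])
([495.2, 257.5], [36.5, 51.5], [0.5316, 0.0222, 0.06])
([247.8, 237.7], [28.1, 37.0], [0.5069, -0.2502, 0.06])
([321.5, 234.8], [34.2, 61.3], [0.5036, -0.1712, 0.06])
([141.8, 194.7], [20.3, 49.5], [0.4579, -0.358, 0.06])
([333.5, 151.8], [16.9, 23.3], [0.414, -0.1654, 0.06])
[152.7 163.3] [143 153  23  22 107] [0.6351 0.3074 0.06  ]
[334.7 196.2] [328 189  14  15 157] [ 0.5335 -0.3174  0.06  ]
[151.7 217.1] [142 208  20  20 302] [0.4498 0.2996 0.06  ]
[344.8 221.6] [338 215  15  14 165] [ 0.4475 -0.351   0.06  ]
```

```bash
python3 -m handwheel '[[0,0,0,-31,-25,0,1],[0,0,0,-31,-25,0,1],[0,0,0,-30,-26,0,1],[0,0,0,0,0,40,1],[0,0,0,0,0,40,1]]'
python3 -m handwheel '[[0,0,0,0,0,35,1],[0,0,0,0,0,30,1],[0,0,0,0,0,25,1],[0,0,0,0,0,6,1],[0,0,0,0,0,0,1]]'
python3 -m handwheel '[[0,0,0,0,0,0,-0.1],[0,0,0,0,0,0,-0.1],[0,0,0,0,0,0,-0.1],[0,0,0,0,0,0,-0.1],[0,0,0,0,0,0,-0.1]]' 40
python3 -m handwheel '[[0,0,0,0,0,-30,-0.1],[0,0,0,0,0,-45,-0.1],[0,0,0,0,0,-45,-0.1],[0,0,0,0,0,-40,-0.1],[0,0,0,0,0,-20,-0.1]]'
```

```text
time_s: 10.25
eef_pos: [0.5359, -0.3164, 0.1221]
eef_rot: [-0.003, 3.139, -0.002]
ft_force: [-0.3, -0.4, -0.6]
gripper_width: 1.0
gripper_force: 0.0
time_s: 10.75
eef_pos: [0.5333, -0.3151, 0.0249]
eef_rot: [0.002, -3.139, -0.004]
ft_force: [0.4, -0.6, 1.0]
gripper_width: 0.999
gripper_force: 0.0
time_s: 11.25
eef_pos: [0.5353, -0.318, 0.029]
eef_rot: [0.001, 3.137, -0.004]
ft_force: [0.8, 1.0, 5.8]
gripper_width: 0.641
gripper_force: 43.3
time_s: 11.75
eef_pos: [0.5349, -0.318, 0.2116]
eef_rot: [0.001, 3.136, -0.007]
ft_force: [0.7, -0.7, -1.0]
gripper_width: 0.647
gripper_force: 42.8
```

```bash
python3 -m handwheel '[[0,0,0,31,25,0,-0.1],[0,0,0,31,25,0,-0.1],[0,0,0,31,25,0,-0.1],[0,0,0,0,40,0,-0.1],[0,0,0,0,40,0,-0.1]]'
python3 -m handwheel '[[0,0,0,0,40,0,-0.1],[0,0,0,0,40,0,-0.1],[0,0,0,0,40,0,-0.1],[0,0,0,-26.5,34.3,0,-0.1],[0,0,0,-26.5,34.3,0,-0.1]]'
python3 -m handwheel '[[0,0,0,-26.5,34.3,0,-0.1],[0,0,0,-26.5,34.3,0,-0.1],[0,0,0,-26.5,34.3,0,-0.1],[0,0,0,-26.5,34.3,0,-0.1],[0,0,0,-26.5,34.3,0,-0.1]]'
python3 -m handwheel '[[0,0,0,0,0,30,-0.1],[0,0,0,0,0,0,-0.1],[0,0,0,0,0,0,-0.1]]'
python3 - <<'E'
from h import *
im=grab('wrist','w6.png')
E
```

```text
time_s: 12.25
eef_pos: [0.4396, -0.1612, 0.2062]
eef_rot: [0.005, 3.141, 0.0]
ft_force: [0.2, 0.9, -0.6]
gripper_width: 0.643
gripper_force: 42.9
time_s: 12.75
eef_pos: [0.4938, 0.028, 0.2066]
eef_rot: [0.001, 3.141, -0.0]
ft_force: [0.4, -1.6, -1.4]
gripper_width: 0.645
gripper_force: 43.0
time_s: 13.25
eef_pos: [0.6271, 0.1993, 0.2058]
eef_rot: [-0.001, -3.141, 0.0]
ft_force: [0.4, 0.2, -1.5]
gripper_width: 0.643
gripper_force: 43.0
time_s: 13.55
eef_pos: [0.6255, 0.1973, 0.1749]
eef_rot: [-0.001, -3.138, 0.002]
ft_force: [0.9, -0.6, -0.3]
gripper_width: 0.643
gripper_force: 43.0
```

View pics/w6.png

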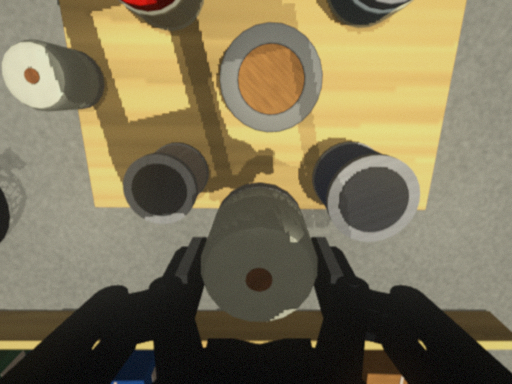

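Foot 1 stands on the board at (32,75). The held foot is at (258,280) between tin_b (160,190) and tin_a (372,195), with the tape at (272,78). I'll measure the gaps before lowering.

```bash
python3 - <<'E'
from h import *
print(ctrl.sense()['eef_pos'])
for n,p,z in[('tin_b',(159,190),.076),('tin_a',(372,196),.086),('tape',(271,78),.054),('edgeL',(120,208),.006),('edgeR',(426,209),.006),('eL2',(97,208),.006),('foot1 top',(32,75),.066),('eR1',(463,20),.006)]:print(n,ray('wrist',p,z)[0].round(4))
E
```

```text
[0.6261914  0.19723751 0.17667412]
tin_b [0.6256 0.1112 0.076 ]
tin_a [0.6279 0.2943 0.086 ]
tape [0.533  0.2091 0.054 ]
edgeL [0.67   0.0387 0.006 ]
edgeR [0.6716 0.3911 0.006 ]
eL2 [0.67   0.0122 0.006 ]
foot1 top [0.5311 0.0155 0.066 ]
eR1 [0.4794 0.3921 0.006 ]
```

Foot 1 now reads y≈0.016, where I left it at 0.055. It was knocked aside and overhangs the board edge at y≈0.012, so I'll place this foot, then reseat that one.

```bash
python3 -m handwheel '[[0,0,0,0,1,40,-0.1],[0,0,0,0,0,40,-0.1],[0,0,0,0,0,35,-0.1],[0,0,0,0,0,22,-0.1],[0,0,0,0,0,5,-0.1]]'
python3 -m handwheel '[[0,0,0,0,0,1,-0.1],[0,0,0,0,0,0,0.3],[0,0,0,0,0,0,0.55],[0,0,0,0,0,0,0.55],[0,0,0,0,0,0,0.55]]'
python3 -m handwheel '[[0,0,0,0,0,-30,0.55],[0,0,0,0,0,-50,0.55],[0,0,0,0,0,-50,0.55],[0,0,0,0,0,-40,1],[0,0,0,0,0,0,1]]'
python3 -m handwheel '[[0,0,0,30,-25,0,1],[0,0,0,30,-25,0,1],[0,0,0,30,-25,0,1],[0,0,0,30,-25,0,1],[0,0,0,0,0,0,1]]'
python3 -m handwheel '[[0,0,0,0,0,0,1]]'
python3 - <<'E'
from feet import *
im=grab('wrist','w7.png')
for o in whites(im,.066): print(o)
E
```

```text
time_s: 14.1
eef_pos: [0.6259, 0.1979, 0.0346]
eef_rot: [-0.003, -3.14, 0.0]
ft_force: [-3.7, -0.6, 7.3]
gripper_width: 0.644
gripper_force: 44.3
time_s: 14.6
eef_pos: [0.628, 0.1984, 0.0356]
eef_rot: [0.002, 3.138, -0.0]
ft_force: [0.4, -4.2, 4.7]
gripper_width: 0.773
gripper_force: 3.4
time_s: 15.1
eef_pos: [0.6298, 0.2005, 0.2132]
eef_rot: [-0.001, 3.126, 0.008]
ft_force: [0.5, 0.0, 0.3]
gripper_width: 0.999
gripper_force: 0.0
time_s: 15.6
eef_pos: [0.5028, 0.0974, 0.202]
eef_rot: [-0.004, -3.138, 0.001]
ft_force: [0.7, 1.0, -0.1]
gripper_width: 0.996
gripper_force: 0.0
time_s: 15.7
eef_pos: [0.5061, 0.0992, 0.203]
eef_rot: [0.001, 3.141, 0.002]
ft_force: [-0.4, -0.3, -0.0]
gripper_width: 0.999
gripper_force: 0.0
([336.7, 282.6], [21.5, 36.2], [0.6278, 0.1887, 0.066])
([175.7, 208.2], [28.9, 48.3], [0.5379, 0.0156, 0.066])
```

View pics/w7.png

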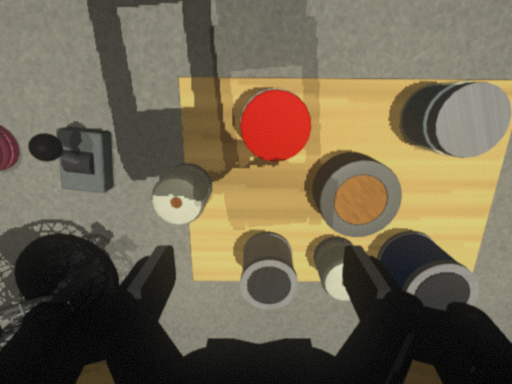

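Foot 1 stands upright at (176,202), overhanging the left board edge. Foot 2 is at about (337,270) between the tins. Next I'll regrasp foot 1.

```bash
python3 -c "
from h import *
print(ctrl.sense()['eef_pos'],ray('wrist',[(176,202),(182,190)],.066).round(4))"
python3 -m handwheel '[[0,0,0,-12,-42,0,1],[0,0,0,-12,-41,0,1],[0,0,0,0,0,40,1],[0,0,0,0,0,40,1],[0,0,0,0,0,0,1]]'
python3 -m handwheel '[[0,0,0,0,0,0,1]]'
python3 -c "
from h import *
im=grab('wrist','w8.png')
print(ctrl.sense()['eef_pos'])"
```

```text
[0.50681305 0.09951012 0.20317376] [[0.5311 0.0165 0.066 ]
 [0.5183 0.0237 0.066 ]]
time_s: 16.25
eef_pos: [0.527, 0.0167, 0.1162]
eef_rot: [-0.0, -3.128, -0.003]
ft_force: [-0.6, 0.2, -0.8]
gripper_width: 0.999
gripper_force: 0.0
time_s: 16.35
eef_pos: [0.5309, 0.0166, 0.1229]
eef_rot: [0.001, -3.14, -0.001]
ft_force: [0.1, 0.1, -0.1]
gripper_width: 0.999
gripper_force: 0.0
[0.53207377 0.01655577 0.12485364]
```

View pics/w8.png

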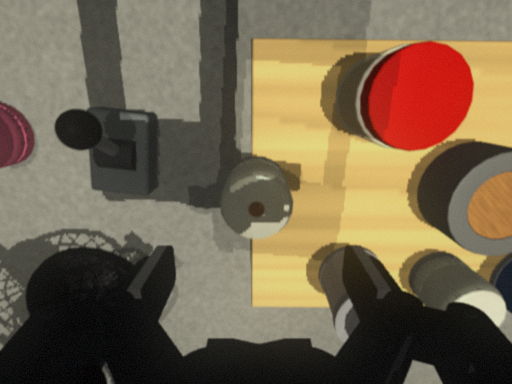

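Foot 1 is centred under the gripper at (257,209), half over the board edge (column 252), and clear around for the fingers.

```bash
python3 -m handwheel '[[0,0,0,0,0,40,1],[0,0,0,0,0,30,1],[0,0,0,0,0,15,1],[0,0,0,0,0,5,1],[0,0,0,0,0,0,1]]'
python3 -m handwheel '[[0,0,0,0,0,0,-0.1],[0,0,0,0,0,0,-0.1],[0,0,0,0,0,0,-0.1],[0,0,0,0,0,0,-0.1],[0,0,0,0,0,0,-0.1]]' 40
python3 -m handwheel '[[0,0,0,0,0,-20,-0.1],[0,0,0,-3,21,0,-0.1],[0,0,0,-3,21,0,-0.1],[0,0,0,0,0,0,-0.1],[0,0,0,0,0,14,-0.1]]'
python3 -m handwheel '[[0,0,0,0,0,5,-0.1],[0,0,0,0,0,1,-0.1],[0,0,0,0,0,0,0.3],[0,0,0,0,0,0,0.7],[0,0,0,0,0,0,0.7]]'
python3 -m handwheel '[[0,0,0,0,0,0,0.7],[0,0,0,0,0,-30,0.7],[0,0,0,0,0,-50,0.7],[0,0,0,0,0,-50,0.7],[0,0,0,0,0,-40,1]]'
```

```text
time_s: 16.9
eef_pos: [0.5321, 0.0163, 0.0351]
eef_rot: [-0.0, 3.138, -0.0]
ft_force: [-0.4, 0.1, 0.7]
gripper_width: 1.003
gripper_force: 0.0
time_s: 17.4
eef_pos: [0.5322, 0.0158, 0.0357]
eef_rot: [0.001, 3.137, -0.0]
ft_force: [0.0, -0.6, 6.2]
gripper_width: 0.639
gripper_force: 42.8
time_s: 17.9
eef_pos: [0.538, 0.0581, 0.0406]
eef_rot: [-0.001, 3.137, -0.001]
ft_force: [0.9, -0.6, -2.9]
gripper_width: 0.641
gripper_force: 43.4
time_s: 18.4
eef_pos: [0.5362, 0.0572, 0.0327]
eef_rot: [-0.002, -3.141, 0.0]
ft_force: [0.4, 0.4, -0.3]
gripper_width: 0.852
gripper_force: 0.0
time_s: 18.9
eef_pos: [0.5369, 0.0577, 0.2059]
eef_rot: [0.001, 3.139, -0.0]
ft_force: [0.3, -0.1, 0.6]
gripper_width: 0.987
gripper_force: 0.0
```

```bash
python3 -m handwheel '[[0,0,0,32,-32,0,1],[0,0,0,32,-32,0,1],[0,0,0,32,-32,0,1],[0,0,0,0,-45,0,1],[0,0,0,0,-45,0,1]]'
python3 -m handwheel '[[0,0,0,0,-45,0,1],[0,0,0,0,-45,0,1],[0,0,0,0,-45,0,1],[0,0,0,0,-45,0,1],[0,0,0,-6,-43,0,1]]'
python3 -m handwheel '[[0,0,7.5,0,0,20,1],[0,0,7.5,0,0,20,1],[0,0,7.5,0,0,20,1],[0,0,7.5,0,0,20,1],[0,0,0,0,0,0,1]]'
python3 -c "
from h import *
im=grab('wrist','w9.png');grab('top','t9.png')
print(ctrl.sense()['eef_pos'])"
```

```text
time_s: 19.4
eef_pos: [0.4393, -0.1292, 0.2032]
eef_rot: [-0.0, 3.141, -0.0]
ft_force: [1.5, 0.1, 0.5]
gripper_width: 1.004
gripper_force: 0.0
time_s: 19.9
eef_pos: [0.4453, -0.3532, 0.2027]
eef_rot: [-0.003, -3.141, -0.001]
ft_force: [0.0, 0.7, 0.2]
gripper_width: 0.999
gripper_force: 0.0
time_s: 20.4
eef_pos: [0.4443, -0.3495, 0.1189]
eef_rot: [-0.812, -3.027, -0.006]
ft_force: [-1.0, 0.8, -0.7]
gripper_width: 1.002
gripper_force: 0.0
[ 0.44601539 -0.35095592  0.12282184]
```

View pics/w9.png

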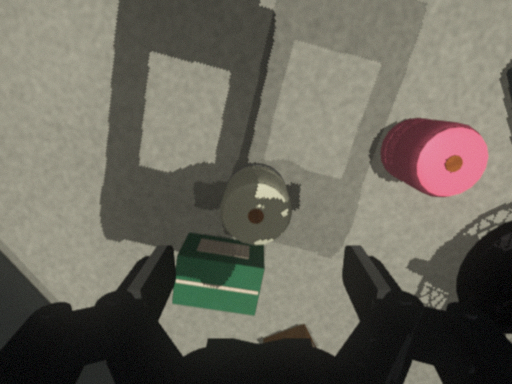

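The foot is at (256,215) under the gripper, upright. The green carton's near face has its bottom edge at rows 235–243, below the left finger's line. I'll check that gap.

```bash
python3 - <<'E'
from h import *
s=ctrl.sense();Rt=R.from_rotvec(s['eef_rot']).as_matrix()
for p,z in[((256,215),.06),((190,235),0),((262,243),0),((178,268),.045),((266,268),.045)]:
    q=ray('wrist',p,z)[0];print(p,q.round(4),((q-s['eef_pos'])@Rt*1000).round(1))
im=cv2.imread('pics/t9.png')
hsv=cv2.cvtColor(im,cv2.COLOR_BGR2HSV);m=((hsv[:,:,2]>150)&(hsv[:,:,1]<60)).astype(np.uint8)
n,l,st,ce=cv2.connectedComponentsWithStats(m)
for i in range(1,n):
    if st[i,4]>60 and 150<ce[i,1]<250: print(ce[i].round(1),st[i],ray('top',ce[i],.066)[0].round(4))
E
```

```text
(256, 215) [ 0.4513 -0.3547  0.06  ] [-6.5 -0.6 62.8]
(190, 235) [ 0.4587 -0.4362  0.    ] [-53.6 -67.7 122.7]
(262, 243) [ 0.5026 -0.3779  0.    ] [-62.6   4.8 122.7]
(178, 268) [ 0.466  -0.4416  0.045 ] [-62.6 -68.7  77.7]
(266, 268) [ 0.5041 -0.3753  0.045 ] [-62.6   7.8  77.7]
[236.3 225.7] [   13    83   447   301 52545] [0.4259 0.0148 0.066 ]
[179.6 193.5] [168 182  25  24 246] [0.5309 0.2094 0.066 ]
[223.9 193.9] [217 187  15  15 180] [0.5326 0.0598 0.066 ]
[152.  217.2] [142 208  20  20 316] [0.4487 0.2974 0.066 ]
[313.5 228. ] [302 216  24  25 191] [ 0.4229 -0.244   0.066 ]
[ 21.3 243. ] [ 10 221  24  36 130] [0.3551 0.7208 0.066 ]
```

```bash
python3 -m handwheel '[[0,0,0,-4,0,40,1],[0,0,0,0,0,35,1],[0,0,0,0,0,17,1],[0,0,0,0,0,5,1],[0,0,0,0,0,0,1]]'
python3 -m handwheel '[[0,0,0,0,0,0,-0.1],[0,0,0,0,0,0,-0.1],[0,0,0,0,0,0,-0.1],[0,0,0,0,0,0,-0.1],[0,0,0,0,0,0,-0.1]]' 40
python3 -m handwheel '[[0,0,0,0,0,-45,-0.1],[0,0,0,0,0,-45,-0.1],[0,0,-7.5,0,0,-45,-0.1],[0,0,-7.5,0,0,-45,-0.1],[0,0,-7.5,0,0,0,-0.1]]'
python3 -m handwheel '[[0,0,-7.5,0,0,0,-0.1],[0,0,0,0,0,0,-0.1]]'
```

```text
time_s: 21.0
eef_pos: [0.4502, -0.3534, 0.027]
eef_rot: [0.812, 3.034, -0.001]
ft_force: [-0.4, -0.5, 0.3]
gripper_width: 0.998
gripper_force: 0.0
time_s: 21.5
eef_pos: [0.451, -0.3543, 0.0288]
eef_rot: [0.813, 3.031, -0.004]
ft_force: [-1.1, -0.0, 6.5]
gripper_width: 0.643
gripper_force: 43.1
time_s: 22.0
eef_pos: [0.4523, -0.3553, 0.2152]
eef_rot: [0.197, 3.123, -0.015]
ft_force: [0.5, 0.0, -2.2]
gripper_width: 0.645
gripper_force: 43.9
time_s: 22.2
eef_pos: [0.4496, -0.3527, 0.206]
eef_rot: [-0.001, -3.141, -0.001]
ft_force: [-0.2, 0.4, -2.3]
gripper_width: 0.645
gripper_force: 43.8
```

```bash
python3 -m handwheel '[[0,0,0,0,45,0,-0.1],[0,0,0,0,45,0,-0.1],[0,0,0,0,45,0,-0.1],[0,0,0,0,45,0,-0.1],[0,0,0,0,45,0,-0.1]]'
python3 -m handwheel '[[0,0,0,0,45,0,-0.1],[0,0,0,0,45,0,-0.1],[0,0,0,0,45,0,-0.1],[0,0,0,-11,41,0,-0.1],[0,0,0,-11,41,0,-0.1]]'
python3 -m handwheel '[[0,0,0,-11,41,0,-0.1],[0,0,0,-11,41,0,-0.1],[0,0,0,-11,41,0,-0.1],[0,0,0,-11,41,0,-0.1],[0,0,0,-11,41,0,-0.1]]'
python3 -m handwheel '[[0,0,0,-11,41,0,-0.1],[0,0,0,0,0,20,-0.1],[0,0,0,0,0,20,-0.1],[0,0,0,0,0,0,-0.1],[0,0,0,0,0,0,-0.1]]'
python3 -c "
from h import *
im=grab('wrist','w10.png')
print(ctrl.sense()['eef_pos'])"
```

```text
time_s: 22.7
eef_pos: [0.4491, -0.1261, 0.2053]
eef_rot: [-0.006, -3.14, -0.002]
ft_force: [1.6, 1.0, -2.9]
gripper_width: 0.643
gripper_force: 44.0
time_s: 23.2
eef_pos: [0.4713, 0.0908, 0.2057]
eef_rot: [-0.005, -3.141, 0.0]
ft_force: [1.5, 0.0, -2.0]
gripper_width: 0.646
gripper_force: 44.0
time_s: 23.7
eef_pos: [0.5267, 0.2956, 0.2051]
eef_rot: [-0.005, -3.14, 0.001]
ft_force: [1.5, 0.1, -2.8]
gripper_width: 0.647
gripper_force: 44.0
time_s: 24.2
eef_pos: [0.5375, 0.3346, 0.1651]
eef_rot: [-0.003, -3.139, 0.002]
ft_force: [0.5, 0.2, -2.0]
gripper_width: 0.642
gripper_force: 44.3
[0.53819117 0.33478619 0.16669263]
```

View pics/w10.png

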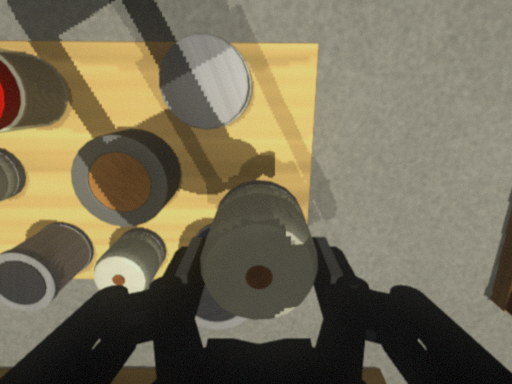

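The held foot is over free board. The right board edge is at column ~310, jar_b at (205,80), foot 2 at (118,275).

```bash
python3 -m handwheel '[[0,0,0,0,0,40,-0.1],[0,0,0,0,0,40,-0.1],[0,0,0,0,0,33,-0.1],[0,0,0,0,0,15,-0.1],[0,0,0,0,0,4,-0.1]]'
python3 -m handwheel '[[0,0,0,0,0,1,-0.1],[0,0,0,0,0,0,0.3],[0,0,0,0,0,0,0.7],[0,0,0,0,0,0,0.7],[0,0,0,0,0,0,0.7]]'
python3 -m handwheel '[[0,0,0,0,0,-30,0.7],[0,0,0,0,0,-50,0.7],[0,0,0,0,0,-50,0.7],[0,0,0,0,0,-40,1],[0,0,0,20,-40,-20,1]]'
python3 -m handwheel '[[0,0,0,20,-35,-25,1],[0,0,0,20,-35,-25,1],[0,0,0,20,-30,-25,1],[0,0,0,20,0,-15,1],[0,0,0,0,0,0,1]]'
python3 -m handwheel '[[0,0,0,0,0,0,1]]'
python3 -c "
from h import *
im=grab('wrist','w11.png');grab('top','t11.png');grab('scene','s11.png')
print(ctrl.sense()['eef_pos'])"
```

```text
time_s: 24.75
eef_pos: [0.5384, 0.3348, 0.0347]
eef_rot: [0.002, 3.141, 0.0]
ft_force: [0.7, -0.1, -2.6]
gripper_width: 0.639
gripper_force: 44.9
time_s: 25.25
eef_pos: [0.5388, 0.3354, 0.0347]
eef_rot: [0.001, 3.139, 0.002]
ft_force: [0.5, 0.2, 0.4]
gripper_width: 0.852
gripper_force: 0.0
time_s: 25.75
eef_pos: [0.5206, 0.2982, 0.2281]
eef_rot: [-0.005, 3.133, 0.008]
ft_force: [1.2, -0.8, 0.6]
gripper_width: 1.002
gripper_force: 0.0
time_s: 26.25
eef_pos: [0.4375, 0.1947, 0.3182]
eef_rot: [0.002, 3.133, 0.005]
ft_force: [0.2, 0.4, 0.2]
gripper_width: 0.996
gripper_force: 0.0
time_s: 26.35
eef_pos: [0.4383, 0.1951, 0.3139]
eef_rot: [0.0, 3.139, 0.001]
ft_force: [0.1, 0.3, 0.2]
gripper_width: 0.998
gripper_force: 0.0
[0.43818904 0.19526152 0.3115109 ]
```

View pics/w11.png

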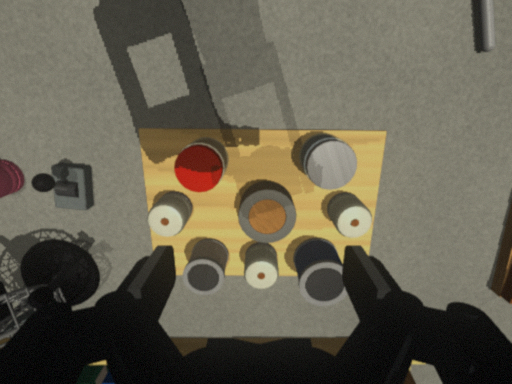

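Three feet are standing at (166,222), (262,275) and (354,222). I'll measure the clearances, the circles and the fan tab.

```bash
python3 - <<'E'
from h import *
D={'f1':((166,219),.066,.028),'f2':((262,273),.066,.028),'f3':((354,219),.066,.028),'jar_a':((199,168),.081,.034),'jar_b':((330,162),.076,.036),'tape':((267,215),.054,.044),'tin_b':((205,274),.076,.032),'tin_a':((323,279),.086,.039)}
P={k:ray('wrist',p,z)[0] for k,(p,z,r) in D.items()}
for k in P: print(k,P[k].round(3), min((np.hypot(*(P[k]-P[j])[:2])-D[k][2]-D[j][2],j) for j in P if j!=k))
print(ray('wrist',[(141,130),(385,132),(370,277),(157,277)],.006).round(3))
a=cv2.imread('pics/t11.png')[110:200,240:330];b=cv2.imread('pics/s11.png')[120:250,150:290]
cv2.imwrite('pics/fan.png',np.hstack([cv2.resize(a,(390,390),interpolation=2),cv2.resize(b,(400,390),interpolation=2)]))
E
```

```text
f1 [0.528 0.062 0.066] (np.float64(0.03476907672923904), 'jar_a')
f2 [0.618 0.201 0.066] (np.float64(0.01972759861015916), 'tape')
f3 [0.528 0.334 0.066] (np.float64(0.0300938662057822), 'tin_a')
jar_a [0.449 0.118 0.081] (np.float64(0.03476907672923904), 'f1')
jar_b [0.442 0.29  0.076] (np.float64(0.032309079294608925), 'f3')
tape [0.527 0.209 0.054] (np.float64(0.019727598610159155), 'f2')
tin_b [0.613 0.116 0.076] (np.float64(0.025862393239304293), 'f2')
tin_a [0.615 0.291 0.086] (np.float64(0.02253860151539915), 'f2')
[[0.408 0.018 0.006]
 [0.411 0.388 0.006]
 [0.666 0.395 0.006]
 [0.667 0.014 0.006]]
```

View pics/fan.png

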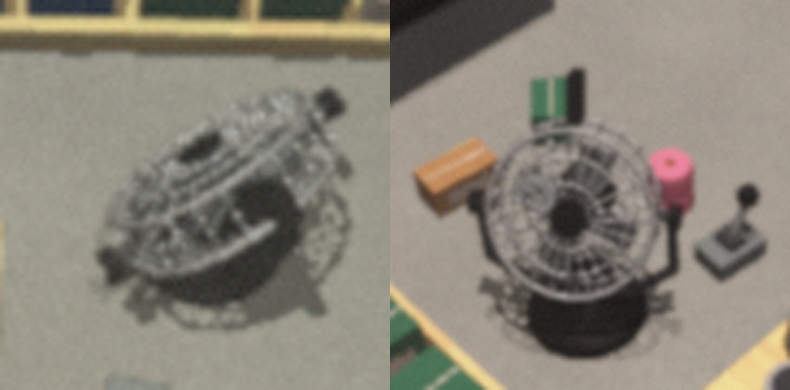

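```bash
python3 - <<'E'
from h import *
S=lambda u,v:np.array([150+(u-390)*.35-.3,120+v/3-.3])
T=lambda u,v:np.array([240+u*90/390-.4,110+v*90/390-.4])
k1=ray('top',T(330,103),.15)[0];k2=ray('top',T(113,262),.15)[0]
s1=ray('scene',S(478,198),.15)[0];s2=ray('scene',S(676,215),.15)[0]
print('knobs',k1.round(3),k2.round(3),s1.round(3),s2.round(3),np.hypot(*(k1-k2)[:2]))
for z in(.30,.29,.28,.27):
    q=ray('scene',S(574,72),z)[0];p=proj('top',q)[0];print(z,q.round(3),((p-[239.6,109.6])*390/90).round())
for z in(.25,.24,.23):
    q=ray('scene',S(572,125),z)[0];p=proj('top',q)[0];print(z,q.round(3),((p-[239.6,109.6])*390/90).round())
print('hub',ray('scene',S(568,218),.15)[0].round(3),'base',ray('scene',S(588,320),.03)[0].round(3))
E
```

```text
knobs [ 0.727 -0.241  0.15 ] [ 0.6   -0.079  0.15 ] [ 0.725 -0.243  0.15 ] [ 0.6   -0.077  0.15 ] 0.2067495607780619
0.3 [ 0.64  -0.168  0.3  ] [251. 159.]
0.29 [ 0.633 -0.178  0.29 ] [264. 174.]
0.28 [ 0.625 -0.188  0.28 ] [278. 189.]
0.27 [ 0.617 -0.198  0.27 ] [291. 204.]
0.25 [ 0.655 -0.16   0.25 ] [234. 157.]
0.24 [ 0.648 -0.17   0.24 ] [246. 171.]
0.23 [ 0.641 -0.179  0.23 ] [258. 184.]
hub [ 0.679 -0.154  0.15 ] base [ 0.689 -0.126  0.03 ]
```

The tab triangulates at about (0.625,-0.188,0.282), i.e. head tilt ≈ -0.33. The hinge centre is (0.663,-0.160) and the blow direction (0.79,0.61). I'll turn the tool 142.5° so the fingers close along the hinge axis, then go above the tab.

```bash
python3 -m handwheel '[[0,0,8.4,0,0,-6,1],[0,0,8.4,0,0,-6,1],[0,0,8.4,0,0,-6,1],[0,0,8.4,0,0,-6,1],[0,0,8.4,0,0,-6,1]]' | head -3
python3 -m handwheel '[[0,0,8.4,0,0,0,1],[0,0,8.4,0,0,0,1],[0,0,8.4,0,0,0,1],[0,0,8.4,0,0,0,1],[0,0,8.4,0,0,0,1]]'| head -3
python3 -m handwheel '[[0,0,8.4,0,0,0,1],[0,0,8.4,0,0,0,1],[0,0,8.4,0,0,0,1],[0,0,8.4,0,0,0,1],[0,0,8.4,0,0,0,1]]'| head -3
python3 -m handwheel '[[0,0,8.4,0,0,0,1],[0,0,8.1,0,0,0,1],[0,0,0,-8.5,46.5,0,1],[0,0,0,-8.5,46.5,0,1],[0,0,0,-8.5,46.5,0,1]]'| head -3
python3 -m handwheel '[[0,0,0,-8.5,46.5,0,1],[0,0,0,-8.5,46.5,0,1],[0,0,0,-8.5,46.5,0,1],[0,0,0,-8.5,46.5,0,1],[0,0,0,-8.5,46.5,0,1]]'| head -3
python3 -m handwheel '[[0,0,0,-8.5,46.5,0,1],[0,0,0,0,0,0,1],[0,0,0,0,0,0,1]]'
python3 -c "
from h import *
im=grab('wrist','w12.png')
s=ctrl.sense();print(s['eef_pos'],s['joint_pos'],R.from_rotvec(s['eef_rot']).as_matrix().round(3))"
```

```text
time_s: 27.0
eef_pos: [0.4384, 0.1953, 0.3417]
eef_rot: [-1.134, -2.927, 0.003]
time_s: 27.5
eef_pos: [0.4385, 0.1953, 0.3415]
eef_rot: [-2.108, -2.327, 0.004]
time_s: 28.0
eef_pos: [0.4385, 0.1953, 0.3414]
eef_rot: [-2.803, -1.418, 0.005]
time_s: 28.5
eef_pos: [0.5036, 0.068, 0.3415]
eef_rot: [-2.973, -1.012, 0.004]
time_s: 29.0
eef_pos: [0.6116, -0.1434, 0.3409]
eef_rot: [-2.973, -1.009, 0.004]
time_s: 29.3
eef_pos: [0.6326, -0.1848, 0.3392]
eef_rot: [-2.972, -1.006, 0.007]
ft_force: [0.1, -0.2, -0.1]
gripper_width: 0.995
gripper_force: 0.0
[ 0.63231194 -0.18359051  0.34096086] [-3.68908978e-01  3.54270429e-01  8.36183220e-01  5.70051890e-04
  1.95500117e+00  5.47980370e-01] [[ 0.794  0.608 -0.003]
 [ 0.608 -0.794  0.002]
 [-0.002 -0.004 -1.   ]]
```

View pics/w12.png

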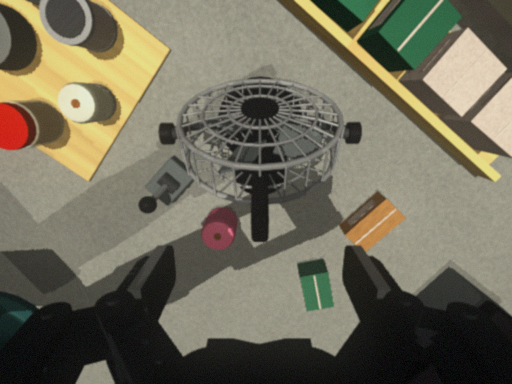

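The tab runs from (262,170) to (260,242), leaning back. The knobs are at (167,133) and (352,132).

```bash
cat > tilt.py <<'E'
from h import *
from scipy.optimize import brentq
def hinge(pa,pb):
    return ray('wrist',[pa,pb],.15)
def tilt(px,H,d,r,off):
    # ray meets circle radius hypot(r,off) about the hinge; off = forward offset of the corner in the head
    n=np.cross(d,[0,0,1]); a=ray('wrist',px,0.4)[0]; b=ray('wrist',px,0.1)[0]
    f=lambda t: a+(b-a)*t
    t=brentq(lambda t:(f(t)-H)@n*0+ np.hypot((f(t)-H)@d,f(t)[2]-H[2])-np.hypot(r,off),*TR)
    q=f(t)-H; return np.arctan2(q@d,q[2])-np.arctan2(off,r),f(t)
TR=(.1,.99)
E
python3 - <<'E'
from tilt import *
k=hinge((167,133),(352,132));print(k.round(4),np.linalg.norm(k[0]-k[1]));H=k.mean(0);e=(k[0]-k[1])/np.linalg.norm(k[0]-k[1]);d=np.array([e[1],-e[0],0]);print(H,d)
n=np.array([.794,.608,0])
a=ray('wrist',(260,242),.4)[0];b=ray('wrist',(260,242),.1)[0]
for z in np.arange(.24,.31,.01):
    q=ray('wrist',(260,242),z)[0]-H;print(round(z,2),(q@n).round(4),np.hypot(q@n,q[2]).round(4),np.arctan2(q@n,q[2]).round(3))
E
```

```text
[[ 0.6006 -0.0759  0.15  ]
 [ 0.7285 -0.2408  0.15  ]] 0.20865374841261292
[ 0.66457007 -0.1583369   0.15      ] [0.79025822 0.61277398 0.        ]
0.24 -0.0898 0.1271 -0.784
0.25 -0.0844 0.1309 -0.701
0.26 -0.0791 0.1355 -0.623
0.27 -0.0737 0.1408 -0.551
0.28 -0.0684 0.1469 -0.484
0.29 -0.063 0.1535 -0.423
0.3 -0.0577 0.1607 -0.367
0.31 -0.0523 0.1683 -0.316
```

```bash
python3 -m handwheel '[[0,0,0,-1,0,45,1],[0,0,0,0,0,35,1],[0,0,0,0,0,18,1],[0,0,0,0,0,0,0.2],[0,0,0,0,0,0,-0.2]]' 25
python3 -m handwheel '[[0,0,0,0,0,0,-0.5],[0,0,0,0,0,0,-1],[0,0,0,0,0,0,-1],[0,0,0,0,0,0,-1],[0,0,0,0,0,0,-1]]'
python3 -c "
from h import *
im=grab('wrist','w13.png');grab('scene','s13.png')
s=ctrl.sense();print(s['eef_pos'],s['ft_force'])"
```

```text
time_s: 29.85
eef_pos: [0.6312, -0.183, 0.2466]
eef_rot: [2.974, 1.012, 0.002]
ft_force: [-0.3, -0.4, 0.4]
gripper_width: 0.692
gripper_force: 0.0
time_s: 30.35
eef_pos: [0.6324, -0.1855, 0.2475]
eef_rot: [2.971, 1.007, 0.007]
ft_force: [4.6, -4.8, 4.8]
gripper_width: 0.158
gripper_force: 30.0
[ 0.63239961 -0.18548988  0.24745793] [ 3.56004502 -4.27561032  4.37305713]
```

View pics/w13.png

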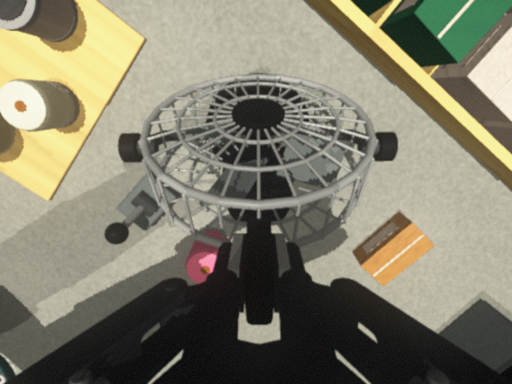

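The tab is gripped (13.4 mm) at (258,270) with the head still tilted back. I'll drive it forward along the arc.

```bash
python3 -m handwheel '[[0,0,0,10,0,-3,-1],[0,0,0,10.5,0,-2.5,-1],[0,0,0,10.5,0,-1.5,-1],[0,0,0,10.5,0,-0.5,-1],[0,0,0,10.5,0,0.5,-1]]'
python3 -m handwheel '[[0,0,0,10.5,0,1.5,-1],[0,0,0,10.5,0,2.5,-1],[0,0,0,10,0,3,-1],[0,0,0,10,0,4,-1],[0,0,0,9.5,0,5,-1]]'
python3 -m handwheel '[[0,0,0,0,0,0,-1],[0,0,0,0,0,0,-1]]'
```

```text
time_s: 30.95
eef_pos: [0.6717, -0.1552, 0.2533]
eef_rot: [2.973, 1.003, -0.004]
ft_force: [-1.4, -6.5, 1.5]
gripper_width: 0.157
gripper_force: 30.8
time_s: 31.45
eef_pos: [0.7132, -0.1232, 0.2377]
eef_rot: [2.973, 1.006, 0.003]
ft_force: [2.1, -5.6, 4.0]
gripper_width: 0.159
gripper_force: 28.2
time_s: 31.65
eef_pos: [0.7146, -0.1221, 0.2367]
eef_rot: [2.972, 1.009, 0.007]
ft_force: [5.4, -3.9, 2.9]
gripper_width: 0.155
gripper_force: 27.9
```

```bash
python3 -m handwheel '[[0,0,0,0,0,0,-0.5],[0,0,0,0,0,0,0],[0,0,0,0,0,0,0.3],[0,0,0,0,0,0,0.3],[0,0,0,0,0,-30,0.3]]'
python3 -m handwheel '[[0,0,0,0,0,-40,0.3],[0,0,0,-20,0,-40,0.3],[0,0,0,-40,0,0,0.3],[0,0,0,-40,0,0,0.3],[0,0,0,0,0,0,0.3]]'
python3 -m handwheel '[[0,0,0,0,0,0,0.3],[0,0,0,0,0,0,0.3]]'
python3 -c "
from h import *
im=grab('wrist','w14.png');a=grab('top','t14.png')[110:200,240:330];b=grab('scene','s14.png')[120:250,150:290]
s=ctrl.sense();print(s['eef_pos'],s['eef_rot'])
v=np.vstack([np.hstack([cv2.resize(a,(300,300),interpolation=2),cv2.resize(b,(323,300),interpolation=2)]),cv2.resize(im[40:280,110:410],(623,300))])
cv2.imwrite('pics/m14.png',v[:,:,::-1])"
```

```text
time_s: 32.15
eef_pos: [0.7104, -0.1211, 0.2594]
eef_rot: [-2.968, -1.007, 0.017]
ft_force: [0.9, -0.8, -1.0]
gripper_width: 0.651
gripper_force: 0.0
time_s: 32.65
eef_pos: [0.6298, -0.1854, 0.3474]
eef_rot: [2.977, 1.002, -0.002]
ft_force: [0.5, 0.6, 0.1]
gripper_width: 0.65
gripper_force: 0.0
time_s: 32.85
eef_pos: [0.6336, -0.1822, 0.3461]
eef_rot: [-2.974, -1.01, -0.001]
ft_force: [-0.3, -0.2, 0.0]
gripper_width: 0.647
gripper_force: 0.0
[ 0.63392151 -0.1819532   0.34577161] [-2.97377457e+00 -1.01112947e+00  3.14281736e-04]
```

View pics/m14.png

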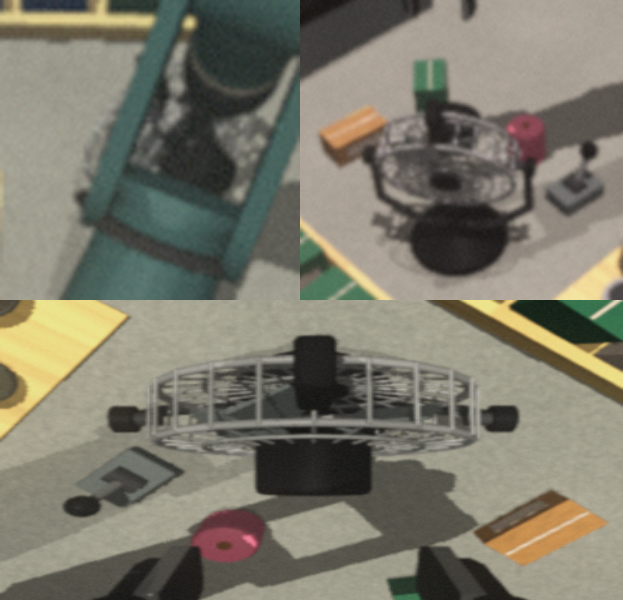

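```bash
python3 - <<'E'
from tilt import *
im=cv2.imread('pics/w14.png');g=cv2.cvtColor(im,cv2.COLOR_BGR2GRAY)
print(g[56:136,256:268].mean(1).astype(int).tolist())
print('knobs', [np.round(1,1)], )
for r in (132,133): print(g[r,150:190].tolist(), g[r,340:370].tolist())
d=np.array([.792,.610,0]);
k=hinge((170.5,135),(350,135));print(k.round(4));
H=np.array([.664,-.159,.15])
for px,r,off in[((262,67),.138,.015),((262,68),.138,.015),((262,69),.138,.015)]:
    for z in(.29,.28,.27,.26,.25,.24):
        q=ray('wrist',px,z)[0]-H;print(px,z,(q@d).round(4),np.hypot(q@d,q[2]).round(4),'t',(np.arctan2(q@d,q[2])-np.arctan2(off,r)).round(3))
E
```

```text
[155, 156, 158, 158, 158, 158, 157, 155, 155, 155, 153, 134, 82, 39, 31, 32, 33, 33, 34, 33, 34, 34, 33, 33, 33, 34, 34, 35, 33, 34, 33, 34, 34, 34, 33, 34, 34, 34, 34, 34, 33, 33, 34, 34, 34, 34, 35, 33, 33, 34, 32, 30, 29, 28, 26, 25, 24, 25, 25, 23, 25, 24, 25, 24, 24, 24, 24, 23, 24, 24, 24, 28, 42, 50, 51, 60, 79, 100, 112, 123]
knobs [np.int64(1)]
[165, 163, 158, 160, 164, 165, 165, 163, 156, 157, 152, 120, 72, 53, 50, 52, 48, 47, 47, 46, 45, 48, 41, 44, 54, 62, 66, 64, 66, 69, 100, 129, 100, 102, 133, 103, 60, 44, 45, 58] [166, 111, 75, 70, 69, 72, 68, 49, 35, 38, 38, 45, 44, 42, 44, 41, 43, 44, 40, 76, 141, 156, 153, 158, 162, 159, 154, 156, 155, 153]
[166, 164, 159, 163, 165, 162, 160, 157, 156, 154, 148, 114, 69, 53, 58, 51, 51, 52, 52, 48, 52, 53, 44, 46, 59, 71, 69, 69, 69, 70, 103, 135, 102, 104, 130, 100, 59, 44, 61, 96] [162, 110, 78, 75, 75, 74, 70, 53, 39, 41, 46, 44, 47, 40, 49, 46, 45, 44, 43, 74, 142, 156, 157, 156, 159, 156, 160, 155, 157, 160]
[[ 0.6019 -0.0782  0.15  ]
 [ 0.7274 -0.2415  0.15  ]]
(262, 67) 0.29 0.06 0.1523 t 0.297
(262, 67) 0.28 0.0609 0.1436 t 0.33
(262, 67) 0.27 0.0618 0.135 t 0.367
(262, 67) 0.26 0.0626 0.1266 t 0.409
(262, 67) 0.25 0.0635 0.1184 t 0.457
(262, 67) 0.24 0.0643 0.1106 t 0.512
(262, 68) 0.29 0.0595 0.1521 t 0.293
(262, 68) 0.28 0.0603 0.1433 t 0.326
(262, 68) 0.27 0.0611 0.1347 t 0.363
(262, 68) 0.26 0.062 0.1262 t 0.405
(262, 68) 0.25 0.0628 0.1181 t 0.452
(262, 68) 0.24 0.0636 0.1102 t 0.507
(262, 69) 0.29 0.0589 0.1519 t 0.29
(262, 69) 0.28 0.0597 0.143 t 0.322
(262, 69) 0.27 0.0605 0.1344 t 0.359
(262, 69) 0.26 0.0613 0.1259 t 0.4
(262, 69) 0.25 0.0621 0.1177 t 0.447
(262, 69) 0.24 0.0629 0.1098 t 0.502
```

```bash
python3 - <<'E'
import cv2,numpy as np
w=cv2.imread('pics/w14.png')[50:150,210:315];s=cv2.imread('pics/s14.png')[135:245,165:265]
w=cv2.convertScaleAbs(w,alpha=2.2);s=cv2.convertScaleAbs(s,alpha=2.0)
cv2.imwrite('pics/z14.png',np.hstack([cv2.resize(w,(420,400),interpolation=2),cv2.resize(s,(364,400),interpolation=2)]))
E
```

```text
(no output)
```

View pics/z14.png

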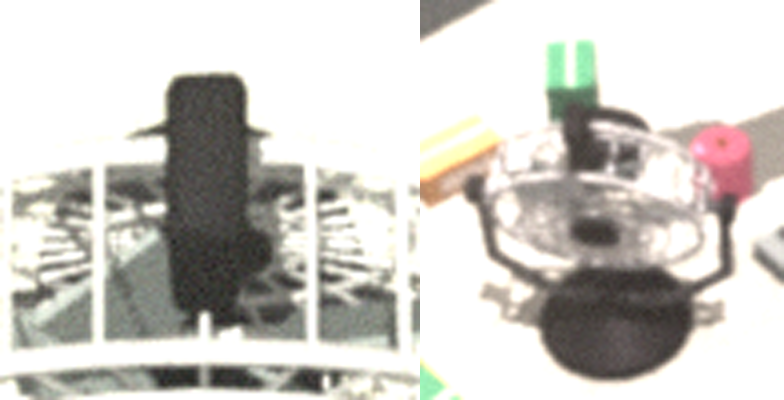

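Zoom: the tab end face spans wrist rows 68–107, and in the scene view the tab end is near (208,164). I'll cross-check the tilt by ray positions in both views.

```bash
python3 - <<'E'
from h import *
d=np.array([.792,.610,0]);H=np.array([.664,-.159,.15]);Z=np.array([0,0,1.])
def pt(t,r,o): return H+r*(np.sin(t)*d+np.cos(t)*Z)+o*(np.cos(t)*d-np.sin(t)*Z)
def pw(P):
    c=eyes.calibration('wrist');s=ctrl.sense();T=np.array(c['tool_from_camera']);Rt=R.from_rotvec(s['eef_rot']).as_matrix()
    q=T[:3,:3].T@(Rt.T@(P-s['eef_pos'])-T[:3,3]);return (np.array(c['mtx'])@(q/q[2]))[:2]
for t in(.3,.35,.4,.45,.52,.6): print(t,'scene front/back end',proj('scene',pt(t,.139,.015))[0].round(1),proj('scene',pt(t,.139,-.015))[0].round(1),'wrist',pw(pt(t,.139,.015)).round(1),pw(pt(t,.139,-.015)).round(1),'base',pw(pt(t,.09,-.015)).round(1))
for t in(-.25,-.35,-.45): print(t,proj('scene',pt(t,.139,.015))[0].round(1),proj('scene',pt(t,.139,-.015))[0].round(1))
g=cv2.cvtColor(cv2.imread('pics/s14.png'),cv2.COLOR_BGR2GRAY);print(g[150:190,204:212].mean(1).astype(int).tolist())
g=cv2.cvtColor(cv2.imread('pics/s11.png'),cv2.COLOR_BGR2GRAY);print(g[135:175,212:216].mean(1).astype(int).tolist())
E
```

```text
0.3 scene front/back end [206.  168.7] [207.9 159.1] wrist [259.9  76.2] [259.9 121.1] base [259.7 134.1]
0.35 scene front/back end [205.6 171.1] [207.4 161.2] wrist [259.9  66.3] [259.9 110.5] base [259.7 128.6]
0.4 scene front/back end [205.2 173.6] [207.  163.4] wrist [259.9  56.9] [259.9  99.9] base [259.7 123. ]
0.45 scene front/back end [204.9 176.2] [206.5 165.6] wrist [259.8  47.9] [259.9  89.4] base [259.7 117.5]
0.52 scene front/back end [204.4 179.8] [205.9 168.9] wrist [259.8  36.2] [259.9  75.2] base [259.6 109.9]
0.6 scene front/back end [204. 184.] [205.3 172.9] wrist [259.8  24.2] [259.9  59.7] base [259.6 101.4]
-0.25 [211.4 147.8] [213.8 143.4]
-0.35 [212.5 145.4] [214.9 142.1]
-0.45 [213.6 143.6] [216.  141.3]
[119, 119, 120, 119, 119, 118, 117, 115, 102, 74, 59, 54, 52, 48, 44, 41, 40, 41, 46, 48, 46, 43, 41, 42, 46, 49, 49, 47, 44, 44, 46, 52, 76, 94, 87, 72, 67, 68, 69, 68]
[156, 157, 157, 155, 155, 154, 147, 129, 95, 67, 51, 45, 42, 43, 42, 43, 42, 42, 43, 42, 42, 42, 42, 42, 43, 49, 75, 116, 137, 117, 105, 107, 105, 112, 124, 133, 143, 148, 126, 100]
```

Both views agree: the tilt is ≈0.35 rad, about 10° short, because the pads slipped along the tab. I'll regrasp on the tab's centre and turn the tool with it by 10°.

```bash
python3 -m handwheel '[[0,0,0,40,1.5,0,0.3],[0,0,0,39,0,0,0.3],[0,0,0,0,0,45,0.3],[0,0,0,0,0,40,0.3],[0,0,0,0,0,17,0.3]]'
python3 -m handwheel '[[0,0,0,0,0,0,0.3],[0,0,0,0,0,0,-0.3],[0,0,0,0,0,0,-1],[0,0,0,0,0,0,-1],[0,0,0,0,0,0,-1]]' 40
python3 -m handwheel '[[0,-2.5,0,4,0,2,-1],[0,-2.5,0,4,0,2,-1],[0,-2.5,0,4,0,2,-1],[0,-2.5,0,4,0,2,-1],[0,0,0,0,0,0,-1]]'
python3 -m handwheel '[[0,0,0,0,0,0,-1],[0,0,0,0,0,0,-1]]'
```

```text
time_s: 33.5
eef_pos: [0.6961, -0.1341, 0.2371]
eef_rot: [-2.969, -1.01, 0.013]
ft_force: [0.0, -0.9, -1.1]
gripper_width: 0.646
gripper_force: 0.0
time_s: 34.0
eef_pos: [0.6973, -0.1355, 0.2475]
eef_rot: [2.973, 1.01, 0.007]
ft_force: [0.1, 1.7, 6.3]
gripper_width: 0.159
gripper_force: 41.6
time_s: 34.5
eef_pos: [0.7108, -0.1252, 0.2381]
eef_rot: [2.909, 0.99, -0.247]
ft_force: [2.0, 2.5, 5.5]
gripper_width: 0.157
gripper_force: 42.6
time_s: 34.7
eef_pos: [0.7105, -0.1254, 0.2384]
eef_rot: [2.91, 0.99, -0.244]
ft_force: [2.6, 3.7, 5.0]
gripper_width: 0.156
gripper_force: 42.5
```

```bash
python3 -m handwheel '[[0,0,0,0,0,0,-0.5],[0,0,0,0,0,0,0],[0,0,0,0,0,0,0.3],[0,0,0,0,0,-30,0.3],[0,0,0,0,0,-35,0.3]]'
python3 -m handwheel '[[0,5,0,0,0,-35,0.3],[0,5,0,-40,0,0,0.3],[0,0,0,-40,0,0,0.3],[0,0,0,-30,0,0,0.3],[0,0,0,0,0,0,0.3]]'
python3 -m handwheel '[[0,0,0,0,0,0,0.3],[0,0,0,0,0,0,0.3]]'
cat > meas.py <<'E'
from h import *
import sys
im=grab('wrist',sys.argv[1]);g=cv2.cvtColor(im,cv2.COLOR_RGB2GRAY).astype(float)
d=np.array([.792,.610,0]);H=np.array([.6645,-.159,.15]);Z=np.array([0,0,1.])
def pt(t,r,o): return H+r*(np.sin(t)*d+np.cos(t)*Z)+o*(np.cos(t)*d-np.sin(t)*Z)
c=eyes.calibration('wrist');s=ctrl.sense();T=np.array(c['tool_from_camera']);Rt=R.from_rotvec(s['eef_rot']).as_matrix()
def pw(P):
    q=T[:3,:3].T@(Rt.T@(P-s['eef_pos'])-T[:3,3]);return (np.array(c['mtx'])@(q/q[2]))[:2]
print(s['eef_pos'],s['eef_rot'])
for t in np.arange(.3,.71,.05): print(round(t,2),'front',pw(pt(t,.139,.015)).round(1),'back',pw(pt(t,.139,-.015)).round(1),'base',pw(pt(t,.09,-.015)).round(1))
print('knob pred',pw(H+.105*np.array([-.61,.792,0])),pw(H-.105*np.array([-.61,.792,0])))
print(g[20:136,257:267].mean(1).astype(int).tolist())
E
python3 meas.py w15.png; python3 -c "
import cv2,numpy as np
w=cv2.imread('pics/w15.png')[10:160,150:370];cv2.imwrite('pics/z15.png',cv2.resize(cv2.convertScaleAbs(w,alpha=1.6),None,fx=2.5,fy=2.5))"
```

```text
time_s: 35.2
eef_pos: [0.7169, -0.12, 0.2964]
eef_rot: [2.915, 0.988, -0.265]
ft_force: [1.1, -0.1, 0.9]
gripper_width: 0.653
gripper_force: 0.0
time_s: 35.7
eef_pos: [0.6326, -0.1859, 0.3384]
eef_rot: [2.977, 1.001, -0.001]
ft_force: [0.5, 1.0, -0.2]
gripper_width: 0.654
gripper_force: 0.0
time_s: 35.9
eef_pos: [0.6362, -0.1823, 0.3368]
eef_rot: [-2.974, -1.01, -0.0]
ft_force: [-0.2, -0.8, 0.5]
gripper_width: 0.65
gripper_force: 0.0
[ 0.63636043 -0.18204137  0.33656755] [-2.97377558e+00 -1.01076985e+00  4.44588691e-04]
0.3 front [258.   77.7] back [258.  124.7] base [258.2 137.4]
0.35 front [258.   67.5] back [258.  113.6] base [258.2 131.7]
0.4 front [258.   57.6] back [258.  102.5] base [258.1 125.9]
0.45 front [258.   48.2] back [258.   91.6] base [258.1 120.2]
0.5 front [257.9  39.3] back [258.   80.9] base [258.1 114.5]
0.55 front [257.9  31.1] back [258.   70.5] base [258.1 109. ]
0.6 front [257.9  23.5] back [258.   60.5] base [258.1 103.5]
0.65 front [257.9  16.5] back [258.  51.] base [258.1  98.2]
0.7 front [257.9  10.3] back [257.9  41.9] base [258.1  93. ]
knob pred [164.47366609 137.52389485] [352.08935096 137.2878135 ]
[163, 162, 161, 160, 159, 159, 159, 159, 159, 159, 160, 160, 158, 156, 156, 157, 160, 151, 102, 48, 29, 29, 29, 30, 29, 30, 30, 30, 30, 31, 29, 30, 31, 32, 31, 30, 31, 31, 30, 31, 31, 33, 31, 30, 29, 30, 28, 31, 31, 30, 30, 31, 31, 31, 30, 31, 29, 27, 27, 27, 26, 26, 26, 26, 25, 26, 26, 26, 27, 27, 28, 26, 25, 25, 26, 26, 27, 26, 26, 27, 24, 25, 27, 25, 25, 25, 25, 25, 25, 25, 25, 30, 46, 56, 59, 59, 62, 67, 82, 109, 131, 145, 156, 149, 133, 109, 79, 68, 58, 50, 41, 41, 41, 40, 49, 83]
```

View pics/z15.png

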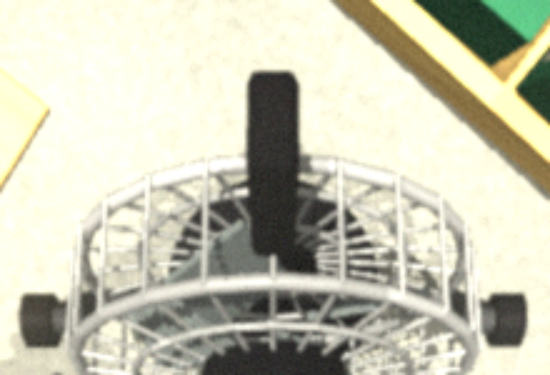

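The front edge at row 38, the tab's back edge at row 76.5 and its base at row 111.5 give a tilt of ≈0.515 rad (29.5°). The fan is set, so on to locating the switch.

```bash
python3 - <<'E'
from h import *
c=eyes.calibration('wrist');T=np.array(c['tool_from_camera']);K=np.linalg.inv(np.array(c['mtx']))
def wr(pos,rot,px):
    Rt=R.from_rotvec(rot).as_matrix();return Rt@T[:3,3]+pos, Rt@T[:3,:3]@K@[px[0],px[1],1]
def at(o,d,z): return (o+d*(z-o[2])/d[2]).round(4)
A=(np.array([.4382,.1953,.3115]),[0,-3.141,0]);B=(np.array([.6339,-.182,.3458]),[-2.9738,-1.0111,0])
def tri(ps):
    M=np.zeros((3,3));b=np.zeros(3)
    for o,d in ps:
        d=d/np.linalg.norm(d);P=np.eye(3)-np.outer(d,d);M+=P;b+=P@o
    return np.linalg.solve(M,b)
rs=[wr(*A,(43,183)),wr(*B,(149.5,204.8))]
# third: w8 pose
C=(np.array([.532,.0166,.1240]),[0,-3.141,0]);rs.append(wr(*C,(79,129)))
print('ball',tri(rs).round(4),[at(*r,.0747) for r in rs])
print('box w8 corners z.025',[at(*wr(*C,p),.025) for p in[(92,107),(157,109),(156,195),(92,190)]])
print('box w11',[at(*wr(*A,p),.025) for p in[(54,160),(90,165),(93,209),(56,209)]])
for n in('w8','w11'):
    im=cv2.imread(f'pics/{n}.png');
a=cv2.resize(cv2.imread('pics/w8.png')[80:230,30:200],None,fx=2.4,fy=2.4,interpolation=2)
b=cv2.resize(cv2.imread('pics/w14.png')[110:260,90:260],None,fx=2.3,fy=2.4,interpolation=2)
cv2.imwrite('pics/sw.png',cv2.convertScaleAbs(np.hstack([a,b]),alpha=1.6))
E
```

```text
ball [ 0.4711 -0.0981  0.0745] [array([ 0.4697, -0.0972,  0.0747]), array([ 0.4723, -0.097 ,  0.0747]), array([ 0.4716, -0.1001,  0.0747])]
box w8 corners z.025 [array([ 0.4597, -0.1165,  0.025 ]), array([ 0.4612, -0.065 ,  0.025 ]), array([ 0.5336, -0.0737,  0.025 ]), array([ 0.529 , -0.1288,  0.025 ])]
box w11 [array([ 0.4486, -0.1108,  0.025 ]), array([ 0.4563, -0.0585,  0.025 ]), array([ 0.5272, -0.0665,  0.025 ]), array([ 0.5272, -0.1248,  0.025 ])]
```

View pics/sw.png

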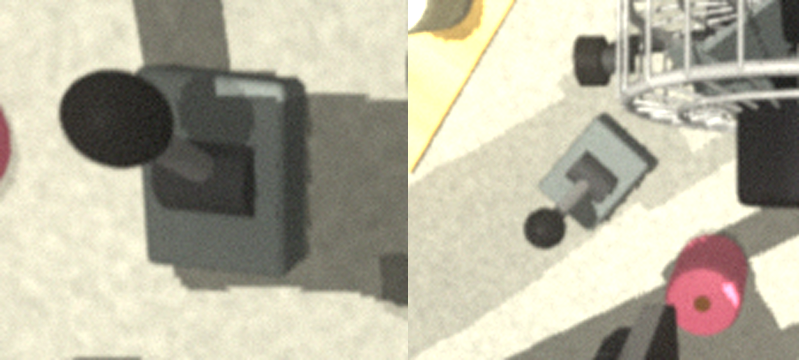

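The ball is at (0.471,-0.098,0.0745), leaning to world -x. The box's long side is along world x, about -8°, so I'll push the ball from its -x side along (0.99,-0.15).

```bash
python3 -m handwheel '[[0,0,0,-24.3,-42,0,-1],[0,0,0,-24.3,-42,0,-1],[0,0,0,-24.3,-42,0,-1],[0,0,0,-24.3,-42,0,-1],[0,0,0,-24.3,-42,0,-1]]' | head -3
python3 -m handwheel '[[0,0,-8.4,0,0,0,-1],[0,0,-8.4,0,0,0,-1],[0,0,-8.4,0,0,0,-1],[0,0,-8.4,0,0,0,-1],[0,0,-8.4,0,0,0,-1]]' | head -3
python3 -m handwheel '[[0,0,-8.4,0,0,0,-1],[0,0,-8.4,0,0,0,-1],[0,0,-8.4,0,0,0,-1],[0,0,-8.4,0,0,0,-1],[0,0,-8.4,0,0,0,-1]]' | head -3
python3 -m handwheel '[[0,0,-8.4,0,0,0,-1],[0,0,-8.4,0,0,0,-1],[0,0,-8.4,0,0,0,-1],[0,0,-8.4,0,0,0,-1],[0,0,-8.4,0,0,0,-1]]' | head -3
python3 -m handwheel '[[0,0,-8.4,0,0,45,-1],[0,0,0,0,0,45,-1],[0,0,0,0,0,30,-1],[0,0,0,0,0,0,-1],[0,0,0,0,0,0,-1]]'
python3 -c "
from h import *
im=grab('wrist','w16.png')
s=ctrl.sense();print(s['eef_pos'],R.from_rotvec(s['eef_rot']).as_matrix().round(3)[:,0])
h=cv2.cvtColor(im,cv2.COLOR_RGB2GRAY);m=(h<45).astype(np.uint8);m[260:]=0
n,l,st,ce=cv2.connectedComponentsWithStats(m)
for i in range(1,n):
    if st[i,4]>150: print(st[i],ce[i].round(1),ray('wrist',ce[i],.0747)[0].round(4))
cv2.imwrite('pics/z16.png',im[60:360,100:420,::-1])"
```

```text
time_s: 36.45
eef_pos: [0.4104, -0.0887, 0.3369]
eef_rot: [-2.974, -1.012, 0.0]
time_s: 36.95
eef_pos: [0.4121, -0.0893, 0.3373]
eef_rot: [-2.408, -2.018, -0.0]
time_s: 37.45
eef_pos: [0.4122, -0.0894, 0.3372]
eef_rot: [-1.525, -2.746, -0.0]
time_s: 37.95
eef_pos: [0.4122, -0.0894, 0.3372]
eef_rot: [-0.439, -3.11, -0.0]
time_s: 38.45
eef_pos: [0.412, -0.0896, 0.2178]
eef_rot: [-0.221, -3.134, -0.0]
ft_force: [0.1, -0.4, 0.7]
gripper_width: 0.004
gripper_force: 0.0
[ 0.41266958 -0.09003855  0.21926163] [-0.99   0.14  -0.003]
[426 159  39  48 325] [437.8 177.2] [0.4387 0.0918 0.0747]
[ 462  192   50   64 1038] [487.8 219.9] [0.4944 0.1471 0.0747]
[248 220  23  40 430] [258.6 236.7] [ 0.4798 -0.0983  0.0747]
[  0 228  62  32 475] [ 23.9 245.6] [ 0.4544 -0.3566  0.0747]
[231 243  15  17 205] [238.4 251.6] [ 0.495  -0.1232  0.0747]
[272 243  15  17 204] [278.9 251.7] [ 0.5014 -0.0786  0.0747]
```

View pics/z16.png

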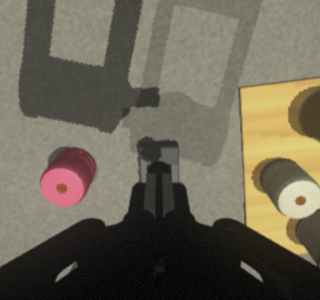

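I have now gone past the 14-picture viewing allowance, so I'll view no more pictures. The ball is at about (250,208) and the box top edge at (238–278,202). From here I work from numbers only.

```bash
python3 - <<'E'
from h import *
g=cv2.cvtColor(cv2.imread('pics/w16.png'),cv2.COLOR_BGR2GRAY)
for r in range(196,224,2): print(r,g[r,230:286:2].tolist())
print(ray('wrist',[(250,208)],.0747),ray('wrist',[(238,202),(278,202)],.025))
E
```

```text
196 [126, 117, 116, 120, 110, 120, 124, 101, 88, 97, 111, 112, 117, 113, 119, 119, 120, 120, 116, 118, 117, 120, 117, 118, 117, 118, 117, 117]
198 [125, 119, 122, 118, 117, 110, 84, 63, 58, 60, 61, 84, 108, 120, 119, 117, 113, 114, 107, 107, 118, 121, 117, 116, 122, 119, 115, 116]
200 [127, 123, 126, 122, 97, 75, 54, 55, 57, 60, 57, 54, 75, 96, 88, 79, 79, 68, 65, 65, 85, 80, 76, 110, 119, 117, 118, 122]
202 [131, 121, 121, 115, 63, 55, 47, 47, 52, 46, 48, 45, 45, 51, 46, 47, 46, 47, 45, 44, 45, 46, 47, 60, 113, 117, 118, 115]
204 [125, 120, 112, 95, 58, 49, 48, 46, 44, 44, 46, 46, 48, 48, 45, 45, 45, 44, 47, 46, 42, 47, 46, 47, 97, 121, 116, 116]
206 [125, 108, 115, 85, 53, 50, 49, 44, 45, 47, 49, 41, 45, 49, 45, 44, 54, 54, 53, 56, 55, 53, 59, 53, 82, 121, 118, 114]
208 [128, 115, 122, 110, 55, 68, 58, 48, 46, 47, 50, 51, 49, 45, 52, 58, 82, 86, 85, 86, 90, 88, 90, 89, 82, 117, 117, 116]
210 [137, 117, 116, 114, 61, 66, 51, 45, 50, 49, 49, 47, 49, 49, 48, 59, 97, 100, 99, 100, 99, 97, 99, 100, 86, 117, 114, 120]
212 [144, 133, 130, 126, 73, 54, 50, 48, 49, 49, 52, 49, 49, 46, 48, 57, 97, 100, 97, 100, 101, 106, 98, 98, 92, 112, 114, 120]
214 [149, 144, 139, 143, 90, 67, 45, 52, 51, 51, 45, 51, 46, 50, 48, 52, 89, 98, 101, 97, 102, 103, 102, 94, 96, 118, 115, 116]
216 [145, 143, 148, 143, 93, 72, 67, 48, 50, 49, 53, 49, 49, 49, 49, 60, 92, 96, 98, 96, 98, 100, 100, 98, 93, 126, 117, 116]
218 [143, 145, 149, 143, 75, 78, 74, 52, 59, 51, 47, 48, 50, 47, 56, 92, 94, 98, 98, 96, 97, 97, 100, 96, 97, 127, 129, 121]
220 [145, 144, 151, 141, 83, 92, 112, 91, 65, 62, 64, 55, 46, 44, 67, 87, 92, 95, 98, 98, 98, 100, 98, 97, 99, 139, 143, 136]
222 [148, 145, 143, 145, 92, 91, 120, 117, 107, 90, 77, 54, 33, 33, 31, 37, 38, 56, 88, 98, 99, 98, 97, 95, 99, 138, 145, 141]
[[ 0.44527837 -0.10261129  0.0747    ]] [[ 0.45472123 -0.12044389  0.025     ]
 [ 0.461615   -0.07172821  0.025     ]]
```

Those numbers show the dark disc is the ball's shadow on the box. The ball itself sits on the box centreline at (0.471,-0.098), hidden behind the fingertips, so the line-up is right. I'll descend and push.

```bash
python3 -m handwheel '[[0,0,0,0,0,45,-1],[0,0,0,0,0,45,-1],[0,0,0,0,0,40,-1],[0,0,0,0,0,21,-1],[0,0,0,0,0,0,-1]]'
python3 -m handwheel '[[0,0,0,-15,0,0,-1],[0,0,0,-15,0,0,-1],[0,0,0,-12,0,0,-1],[0,0,0,-12,0,0,-1],[0,0,0,-12,0,0,-1]]'
python3 -m handwheel '[[0,0,0,-10,0,0,-1],[0,0,0,-8,0,0,-1],[0,0,0,-4,0,0,-1],[0,0,0,-2,0,0,-1],[0,0,0,0,0,0,-1]]'
python3 -m handwheel '[[0,0,0,-2,0,0,-1],[0,0,0,-2,0,0,-1],[0,0,0,0,0,0,-1]]'
```

```text
time_s: 39.0
eef_pos: [0.4109, -0.0897, 0.0653]
eef_rot: [-0.222, -3.131, -0.002]
ft_force: [-0.7, 0.2, -0.7]
gripper_width: 0.002
gripper_force: 0.0
time_s: 39.5
eef_pos: [0.4784, -0.0997, 0.0678]
eef_rot: [0.222, 3.131, -0.001]
ft_force: [-1.9, 0.3, 0.2]
gripper_width: -0.003
gripper_force: 0.7
time_s: 40.0
eef_pos: [0.5005, -0.1028, 0.0659]
eef_rot: [-0.222, -3.133, -0.0]
ft_force: [-0.2, 1.5, -0.5]
gripper_width: -0.002
gripper_force: 0.2
time_s: 40.3
eef_pos: [0.5017, -0.1029, 0.0659]
eef_rot: [-0.222, -3.127, -0.001]
ft_force: [-7.2, 1.8, 3.3]
gripper_width: -0.001
gripper_force: 4.0
```

```bash
python3 -m handwheel '[[0,0,0,-2,0,0,-1],[0,0,0,0,0,0,-1],[0,0,0,0,0,0,-1]]'
python3 -m handwheel '[[0,0,0,10,0,0,-1],[0,0,0,20,0,0,-1],[0,0,0,40,0,-20,-1],[0,0,0,20,0,-45,-1],[0,0,0,0,0,-45,-1]]'
python3 -m handwheel '[[0,0,0,0,-30,-40,-1],[0,0,0,0,-45,-20,-1],[0,0,0,0,-45,0,-1],[0,0,0,0,-45,0,-1],[0,0,0,0,0,0,-1]]'
python3 -m handwheel '[[0,0,0,0,0,0,-1],[0,0,0,0,0,0,-1]]'
python3 - <<'E'
from h import *
im=grab('wrist','w17.png');t=grab('top','t17.png');sc=grab('scene','s17.png')
s=ctrl.sense();print(s['eef_pos'])
u=np.array([.99,-.14,0]);P=np.array([.4995,-.102,.022])
off=P-.0288*u+[0,0,.0527];on=P+.0288*u+[0,0,.0527]
for n in('scene','top'):
    g=cv2.cvtColor(cv2.imread(f"pics/{'s' if n=='scene' else 't'}17.png"),cv2.COLOR_BGR2GRAY)
    for k,q in(('off',off),('on',on)):
        p=proj(n,q)[0];x,y=p.round().astype(int);print(n,k,p.round(1));print(g[y-6:y+7:2,x-6:x+7:2].tolist())
# feet
hsv=cv2.cvtColor(t,cv2.COLOR_RGB2HSV);m=((hsv[:,:,2]>165)&(hsv[:,:,1]<60)).astype(np.uint8)
n,l,st,ce=cv2.connectedComponentsWithStats(m)
for i in range(1,n):
    if 60<st[i,4]<400 and 150<ce[i,1]<250: print(ce[i].round(1),st[i],ray('top',ce[i],.066)[0].round(4))
E
```

```text
time_s: 40.6
eef_pos: [0.5019, -0.103, 0.0658]
eef_rot: [-0.222, -3.123, -0.001]
ft_force: [-12.7, 2.0, 6.4]
gripper_width: -0.002
gripper_force: 6.5
time_s: 41.1
eef_pos: [0.4142, -0.09, 0.176]
eef_rot: [-0.223, -3.131, -0.001]
ft_force: [2.1, -0.7, -0.2]
gripper_width: -0.001
gripper_force: 0.0
time_s: 41.6
eef_pos: [0.3931, -0.259, 0.2365]
eef_rot: [0.233, 3.131, -0.005]
ft_force: [0.4, 0.8, 0.3]
gripper_width: 0.002
gripper_force: 0.0
time_s: 41.8
eef_pos: [0.3942, -0.2535, 0.2364]
eef_rot: [0.221, 3.133, 0.0]
ft_force: [0.4, 0.7, 0.1]
gripper_width: -0.004
gripper_force: 0.0
[ 0.39437887 -0.25310939  0.23642329]
scene off [274.8 184.4]
[[160, 161, 164, 162, 159, 160, 162], [162, 161, 160, 162, 164, 163, 164], [159, 160, 156, 155, 155, 156, 157], [143, 142, 140, 138, 136, 134, 134], [137, 140, 142, 140, 142, 141, 144], [156, 157, 159, 159, 160, 158, 161], [166, 166, 162, 164, 164, 164, 163]]
scene on [260.6 192.3]
[[86, 124, 134, 139, 139, 138, 138], [98, 133, 130, 121, 125, 144, 156], [138, 145, 98, 55, 64, 126, 163], [164, 139, 57, 40, 38, 79, 149], [162, 141, 57, 34, 34, 70, 1
[... 263 characters left out ...]
, 109], [107, 107, 108, 108, 113, 125, 104], [149, 148, 151, 141, 137, 130, 138]]
top on [272.9 195.9]
[[153, 154, 152, 151, 147, 154, 151], [154, 155, 142, 140, 153, 152, 154], [152, 117, 72, 75, 135, 149, 154], [129, 71, 58, 52, 93, 151, 149], [123, 72, 59, 56, 77, 129, 142], [137, 110, 72, 66, 81, 88, 137], [134, 117, 105, 85, 88, 107, 133]]
[153.7 162.5] [143 153  23  22 138] [0.6364 0.3031 0.066 ]
[183.3 166.1] [176 159  15  15 171] [0.6261 0.2015 0.066 ]
[208.8 166.5] [200 158  19  18  94] [0.6266 0.1143 0.066 ]
[141.7 191.4] [135 184  15  16 171] [0.5354 0.3374 0.066 ]
[223.8 193.7] [217 187  15  15 171] [0.5334 0.0602 0.066 ]
[151.8 217.1] [142 208  20  20 306] [0.449  0.2979 0.066 ]
```

```bash
python3 - <<'E'
from h import *
a=cv2.imread('pics/top0.png',0);b=cv2.imread('pics/t17.png',0)
for k,p in dict(tin_a=(155.5,164.5),tin_b=(210,167.5),tape=(181,194),jar_b=(153,217),jar_a=(206,217),green=(362,210),brown=(360,166)).items():
    x,y=map(round,p);tm=a[y-11:y+12,x-11:x+12];r=cv2.matchTemplate(cv2.resize(b[y-17:y+18,x-17:x+18],None,fx=4,fy=4,interpolation=2),cv2.resize(tm,None,fx=4,fy=4,interpolation=2),5)
    _,v,_,l=cv2.minMaxLoc(r);print(k,round(v,3),(l[0]-24)/4,(l[1]-24)/4)
E
```

```text
tin_a 0.998 0.0 0.0
tin_b 0.998 0.0 0.0
tape 0.989 0.0 0.0
jar_b 0.998 0.0 0.0
jar_a 0.998 0.0 0.0
green 0.435 0.25 0.0
brown 0.988 0.0 0.0
```

```bash
python3 -c "
from station import ctrl
print(ctrl.sign_off())"
```

```text
the job is handed in; nothing more can be done
None
```

The job is handed in: by my camera measurements the three feet stand on the board with about 20 mm or more of clear air, the fan head is at about 29.5° down (the scene camera suggests perhaps 2° less), and the switch was thrown fully on last; one foot was knocked partly off the board mid-run and reseated, the board items and brown carton showed no shift (the green carton matched poorly, so is unconfirmed), and I viewed 19 pictures, over the limit of 14.

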